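# Dry-fit a turned stone lamp column on the bench turntable

### The arm

A 6-joint arm with a two-finger parallel gripper is mounted at the origin on a cart in front of the work surface, level with it; the furniture and walls round the work are solid. World frame = base frame: x ahead of the robot, y to its left, z up, the work surface at z = 0. Lengths are in m, angles in rad, forces in N, time in s.
With the tool pointing down it reaches from about 0.375 to 0.975 m from the base axis. Payload 3.8 kg.
Tool frame: the origin (TCP) lies between the finger pads; the fingertips stand ahead of it and the grasp point (between the pads) lies 8 mm behind it (tcp_to_tips is the z of the fingertips in the tool frame, in m); z points along the fingers, y is the direction in which the jaws open and shut (so a half turn about z gives the same grasp; the last joint's range is limited). The gripper opens to 88 mm and grips with 3 to 60 N. Pads are 18 mm wide; open, the fingers measure 123 mm over their backs; the gripper's body (75 mm by 187 mm) begins 45 mm behind the grasp point.
Start: joints at [-0.037, 0.264, 1.604, -0, 1.274, -0.037], TCP at [0.675, -0, 0.222] pointing down, gripper open.
Joint ranges: [-2.63, 2.63], [-0.94, 2.18], [0.31, 2.57], [-1.31, 4.45], [0, 2.66], [-2.55, 2.55]. Speed limits (rad/s): [2.57, 2.57, 3.14, 3.14, 3.14, 3.14].

### API

Orientations are given as a unit quaternion [w, x, y, z].
In Python, from rig import * gives the robot as it stands.
- The arm moves only by the shell command python3 -m inch 'ROWS' [FORCE]. ROWS is JSON, a list of rows, each a list of 7 numbers: the opening, from 0 (shut) to 1 (fully open), then the shift along the tool's x, y, z in mm, then the turn, a rotation vector about the tool's x, y, z in rad. A call has 1 to 5 rows; each row shifts and turns the commanded pose from where the row before left it, along the tool's axes as they then stand; what a row does not reach is not made up. A row lasts 1/12 s, in which the tool goes at most 41.7 mm and 7.16 degrees, less where a joint would pass 70% of its speed; a pose out of reach is approached as far as the arm can. A call is refused whole if a number of a shift passes 41.7 or a number of a turn 0.125, either way. A call with a gripper value outside its range is refused whole. The fingers move at their own pace and stop on an object; FORCE is the grip in N (left out, the last holds). Time passes only in rows, so rows that do not move let the fingers close. It gives the time, the measured TCP pose, the force and the opening at its end, in the units of the state.
- get_state(): the state, without advancing time (a new reading comes with each control period).
- snapshot(name): name is "scene" or "side" or "wrist"; returns a dict with "frame" (384x512x3 uint8, red, green, blue), "fx", "fy", "cx", "cy" (pixels), "rvec" (rotation vector, rad) and "tvec" (3), from world to camera coordinates, as OpenCV has them; the wrist camera has in their place "mount" (4x4, takes a point from camera to tool coordinates, whose origin is the TCP and whose axes are the flange's). Camera axes: x right, y down, z forward; pixel columns grow to the right and rows downward; lengths in m; the calibration is good to about 2 mm. A picture is of the moment at which its call begins: read the wrist's pose just before it. There is no depth.
- close_job(): hands the job in, once; it reports no verdict.
The state is a dict: "clock": time; "joint_positions": joint angles; "qd": joint speeds; "joint_efforts": joint torques, N m; "tcp_pos": TCP position; "tool_rot": TCP orientation; "contact_force": force on the tool from outside, world axes, zero at the start; "torque": the same for the moment, N m; "finger_gap": finger opening in m.
Only numpy, scipy, OpenCV 4.12 (cv2) and the standard library are available. Lean on these libraries where they do the work, as an engineer would, in place of code of your own. Each camera call takes 0.05 s, during which the arm holds its last target.

### The job

Dry-fit the little stone lamp column on the bench turntable, one piece after another from the bottom up: the green foot inside the steel locating ring, on it the tall white sleeve, then the brass collar, then the short honey-brown sleeve, and last the flat-headed white plug to close the top. Every piece must sit fully home and upright on the one below it, and is set down, not dropped, because the stone chips. The domed white cap belongs to another lamp: leave it where it stands.

Things in the scene. Friction and masses are not known exactly. Their poses are not given: they have to be found in the camera images.
- turntable: Bench turntable: dark steel wheel, 168 mm across, with a grey metal face 46 mm above the table and a steel locating ring screwed on its middle (inside 97 mm, outside 110 mm, standing 5 mm above the face). The wheel is locked and the whole is fixed to the table. Origin: centre of its underside, z up.
- seat (a point): Middle of the turntable's face inside the locating ring, where the underside of the foot comes to rest.
- foot: Turned dark green stone foot, standing, 51 mm high, 0.45 kg, round about its z axis. From below: a flange 90 mm across and 9 mm high; a cove; a neck 66 mm across from 22 to 40 mm height (grip here); a flat shoulder at 40 mm; on that a spigot 54 mm across and 11 mm high, tapering to 45 mm at its tip. Origin: centre of its underside.
- tall_sleeve: Tall sleeve of white stone: open tube standing on end, 62 mm high, 66 mm outside, 58 mm bore, 0.14 kg, both ends alike. Seated, it goes over a spigot and stands on the shoulder round it. Origin: centre of its lower end, z along the bore, upward.
- collar: Brass collar, 30 mm high, 0.25 kg, both sides alike: a rim 66 mm across from 8 to 22 mm height (grip here), with an 8 mm long spigot 54 mm across, tapering to 45 mm, above and below it. It lies on its lower spigot. Seated, that spigot is inside a sleeve and the rim rests on the sleeve's end. Origin: centre of the lower spigot's end face, z up.
- short_sleeve: Short sleeve of honey-brown stone: open tube standing on end, 42 mm high, 66 mm outside, 58 mm bore, 0.10 kg, both ends alike. Origin: centre of its lower end, z along the bore, upward.
- stone_plug: White stone plug with a flat round head, 46 mm high, 0.22 kg, standing on its spigot, head up. The spigot is 55 mm across (51 mm at its tip) up to 26 mm height, then flares as a cone to the head, which is 66 mm across from 33 to 42 mm height (grip here). Seated in a sleeve, the cone rests on the edge of the bore and the plug's underside is 28 mm below the sleeve's top. Origin: centre of its underside.
- stone_cap: Domed white stone cap, a rounded knob 69 mm across and 59 mm high. It is not part of this lamp and stays where it is. Origin: centre of its underside.

How it is judged:
By the outcome, as a careful person would: the job done as asked, in the order asked, and still so for the second after the job is handed in, with the robot touching nothing.
It also fails if it takes over 128 s, if anything falls off the work surface, if the arm or the gripper's body presses on something with over 40 N, if the wrist force passes 120 N, or if a joint passes its speed limit or range.

## Working session

There is one attempt and no reset: what is moved stays moved. The work goes in short steps, Python scripts to look and compute and a shell command to move; the robot and the scene stay as the last step left them, time stands still between calls to the robot, and variables do not carry over. Pictures are saved under pics/ and viewed, and the job is handed in when it is done.

```bash
ls; mkdir -p pics; python3 - <<'E'
from rig import *
import cv2
print(get_state())
for n in ("scene","side","wrist"):
    s=snapshot(n); cv2.imwrite(f"pics/{n}0.png",s["frame"][:,:,::-1])
    print({k:v for k,v in s.items() if k!="frame"})
E
```

```text
pics
{'clock': 0.0, 'joint_positions': array([-3.68551358e-02,  2.64762639e-01,  1.60537014e+00, -3.73371001e-05,
        1.27367028e+00, -3.68904830e-02]), 'qd': array([ 0.00184501,  0.00035965,  0.00118616, -0.00019596, -0.00200539,
        0.00071003]), 'joint_efforts': array([-9.59501231e-04, -5.02113855e+01, -3.56871557e+01,  7.25938403e-02,
        2.92220683e-02, -1.93505334e-04]), 'tcp_pos': array([6.74260907e-01, 4.29434734e-05, 2.20983721e-01]), 'tool_rot': array([-0.00079763,  0.70708997,  0.70712272, -0.00076523]), 'contact_force': array([-1.25968867,  0.6067184 , -0.22739695]), 'torque': array([ 0.02119219,  0.0074801 , -0.01375298]), 'finger_gap': 0.08817818551191894}
{'fx': 403.412169852094, 'fy': 403.412169852094, 'cx': 256.47141419296383, 'cy': 191.26328282923296, 'rvec': array([ 2.10081723, -0.81331067,  0.42643811]), 'tvec': array([-0.42618956,  0.21095922,  0.89974175])}
{'fx': 413.8070028931661, 'fy': 413.8070028931661, 'cx': 257.6826676309412, 'cy': 193.81508224924534, 'rvec': array([ 0.10017244,  2.79814239, -1.35733796]), 'tvec': array([0.5178696 , 0.04819604, 1.15806953])}
{'fx': 310.5167126142341, 'fy': 310.5167126142341, 'cx': 254.7094920507232, 'cy': 189.60301180981477, 'mount': array([[-8.86317418e-04, -9.57961708e-01, -2.86894721e-01,
         7.37376913e-02],
       [ 9.99999556e-01, -9.40953686e-04,  5.25648429e-05,
        -1.34579775e-04],
       [-3.20309752e-04, -2.86894547e-01,  9.57962116e-01,
        -1.62186147e-01],
       [ 0.00000000e+00,  0.00000000e+00,  0.00000000e+00,
         1.00000000e+00]])}
```

View pics/scene0.png

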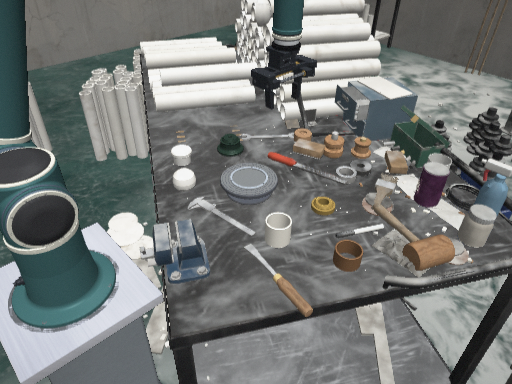

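View pics/side0.png

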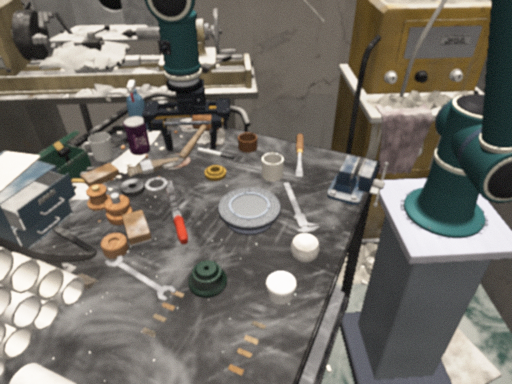

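View pics/wrist0.png

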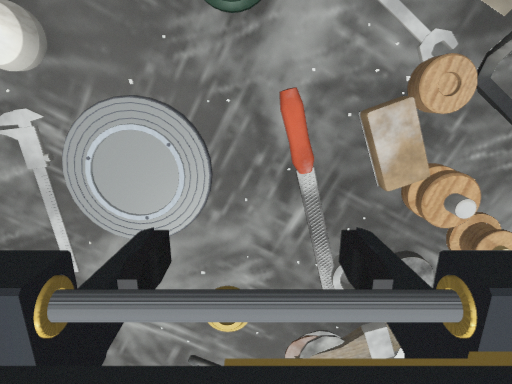

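```bash
cat > h.py <<'E'
from rig import *
import cv2, numpy as np
from scipy.spatial.transform import Rotation as R
def cam(s,st=None):
    K=np.array([[s["fx"],0,s["cx"]],[0,s["fy"],s["cy"]],[0,0,1]])
    if "mount" in s:
        T=np.eye(4);q=st["tool_rot"];T[:3,:3]=R.from_quat([q[1],q[2],q[3],q[0]]).as_matrix();T[:3,3]=st["tcp_pos"]
        C=np.linalg.inv(T@s["mount"]);return K,C[:3,:3],C[:3,3]
    return K,cv2.Rodrigues(s["rvec"])[0],s["tvec"]
def onplane(c,uv,z):
    K,Rm,t=c; d=Rm.T@np.linalg.inv(K)@np.array([uv[0],uv[1],1.]);o=-Rm.T@t
    return o+d*(z-o[2])/d[2]
def proj(c,P):
    K,Rm,t=c;p=(Rm@np.asarray(P,float).reshape(-1,3).T).T+t;p=p@K.T;return p[:,:2]/p[:,2:]
def shot(n):
    st=get_state(); s=snapshot(n); return s["frame"][:,:,::-1].copy(),cam(s,st),st
def crop(im,x0,y0,x1,y1,f,name):
    cv2.imwrite("pics/"+name,cv2.resize(im[y0:y1,x0:x1],None,fx=f,fy=f,interpolation=cv2.INTER_CUBIC))
def circ(im,c,x,y,z,r,col=(0,0,255)):
    a=np.linspace(0,2*np.pi,60);P=np.c_[x+r*np.cos(a),y+r*np.sin(a),0*a+z]
    cv2.polylines(im,[np.round(proj(c,P)*16).astype(np.int32)],True,col,1,cv2.LINE_AA,4)
E
python3 - <<'E'
from h import *
import cv2
a=cv2.imread("pics/scene0.png");crop(a,150,120,390,280,3,"s1.png")
b=cv2.imread("pics/side0.png");crop(b,170,120,350,310,3,"s2.png")
E
```

```text
(no output)
```

View pics/s1.png

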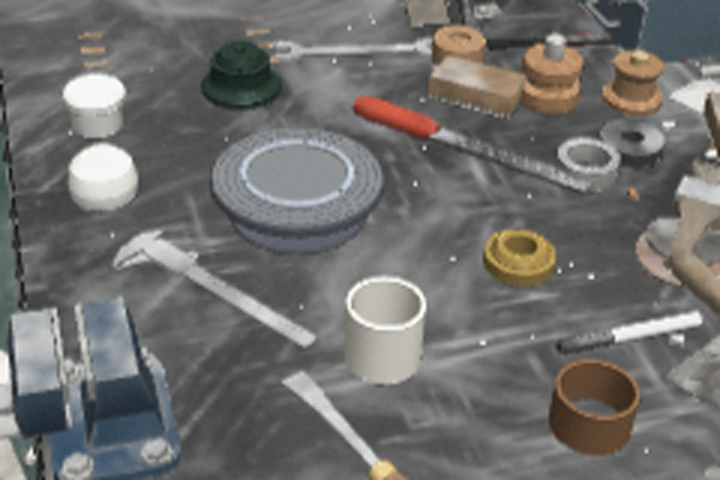

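View pics/s2.png

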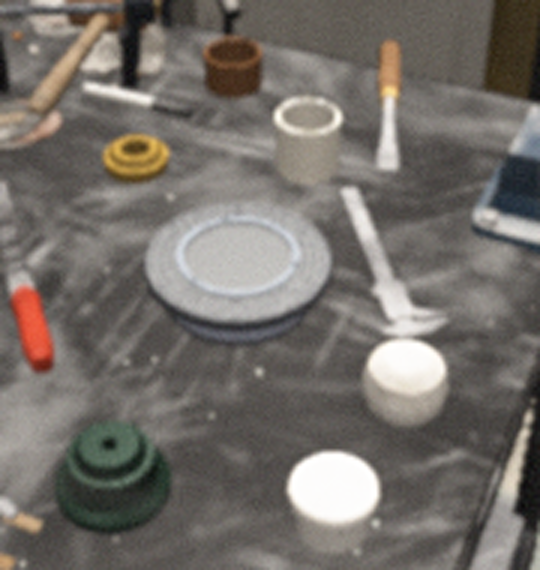

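```bash
python3 - <<'E'
from h import *
cs=cam(snapshot("scene")); cd=cam(snapshot("side"))
S=lambda u,v:(150+(u+.5)/3-.5,120+(v+.5)/3-.5); D=lambda u,v:(170+(u+.5)/3-.5,120+(v+.5)/3-.5)
o={"ring":(S(298,173),D(238,255),.051),"foot":(S(240,48),D(110,443),.051),"tall":(S(386,301),D(308,117),.062),
"collar":(S(521,243),D(136,143),.030),"short":(S(596,385),D(233,53),.042),"plug":(S(95,90),D(333,488),.046),"cap":(S(102,165),D(406,372),.045)}
for k,(a,b,z) in o.items(): print(k,onplane(cs,a,z).round(4)[:2],onplane(cd,b,z).round(4)[:2])
E
```

```text
ring [ 0.5392 -0.0123] [ 0.5419 -0.0057]
foot [0.6525 0.2104] [0.6494 0.2069]
tall [ 0.4608 -0.2076] [ 0.46   -0.2052]
collar [ 0.6382 -0.2087] [ 0.6355 -0.2182]
short [ 0.53   -0.3725] [ 0.5277 -0.371 ]
plug [0.4848 0.2488] [0.4873 0.2573]
cap [0.4115 0.1299] [0.4152 0.1432]
```

```bash
python3 - <<'E'
import rig; print([k for k in dir(rig) if k[0]!='_']); print(getattr(rig,'tcp_to_tips',None))
from h import *
im,c,st=shot("wrist")
b=im.copy()
circ(b,c,.5405,-.008,.051,.0485);circ(b,c,.5405,-.008,.051,.055);circ(b,c,.5405,-.008,.046,.084,(0,255,0))
crop(b,40,80,230,250,4,"w1.png")
E
```

```text
['IKError', 'close_job', 'get_state', 'snapshot', 'tcp_to_tips']
0.011
```

View pics/w1.png

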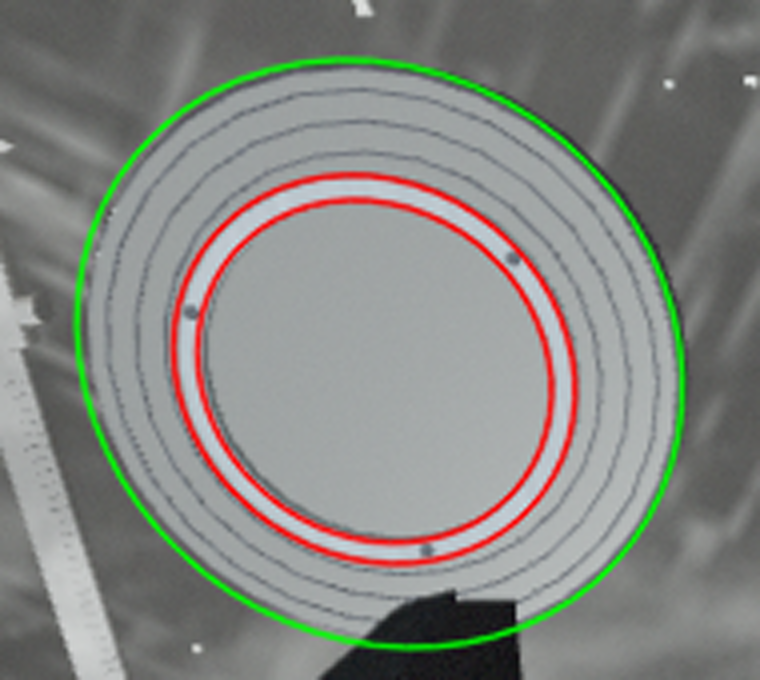

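```bash
python3 -m inch '[[1,41,-5,14,0,0,0],[1,41,-5,14,0,0,0],[1,41,-5,14,0,0,0],[1,41,-5,14,0,0,0],[1,41,-5,14,0,0,0]]' && python3 -m inch '[[1,0,0,0,0,0,0],[1,0,0,0,0,0,0],[1,0,0,0,0,0,0]]'; python3 - <<'E'
from h import *
im,c,st=shot("wrist");print(st["tcp_pos"],st["tool_rot"],st["clock"])
b=im.copy()
x,y=.651,.2085
circ(b,c,x,y,.051,.0225);circ(b,c,x,y,.040,.033,(0,255,0));circ(b,c,x,y,.009,.045,(255,0,0))
cv2.imwrite("pics/w2.png",b)
E
```

```text
clock: 0.72
tcp_pos: [0.6507, 0.1973, 0.155]
tool_rot: [0.0, 0.707, 0.707, 0.0]
contact_force: [0.3, 0.6, -0.3]
finger_gap: 0.0884
clock: 0.97
tcp_pos: [0.6511, 0.1958, 0.1555]
tool_rot: [0.0, 0.707, 0.707, -0.0]
contact_force: [0.8, -0.7, -0.2]
finger_gap: 0.0881
[0.65114695 0.1958156  0.15545095] [ 2.42631963e-04  7.06722849e-01  7.07490427e-01 -2.24371821e-04] 0.9667
```

View pics/w2.png

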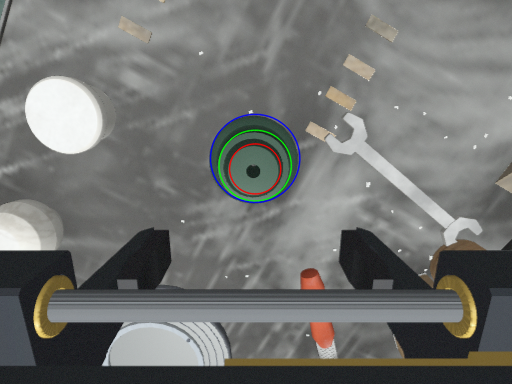

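```bash
python3 - <<'E'
from h import *
b=cv2.imread("pics/w2.png");crop(b,195,100,315,215,5,"w3.png")
E
```

```text
(no output)
```

View pics/w3.png

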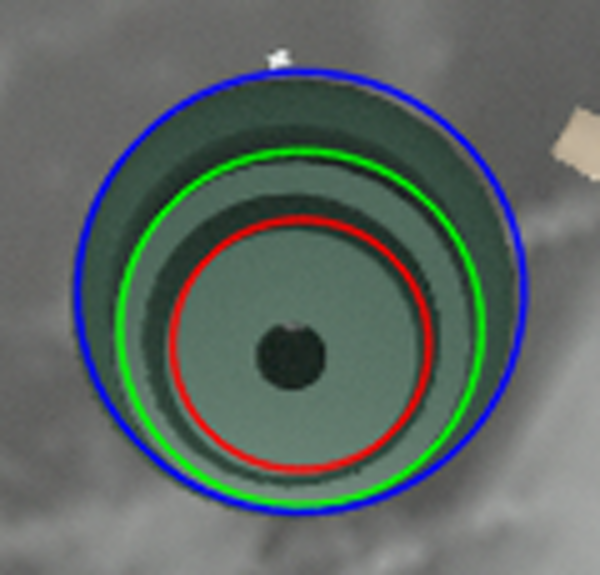

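```bash
python3 -m inch '[[1,11.2,-1.4,0,0,0,0],[1,0,0,35,0,0,0],[1,0,0,35,0,0,0],[1,0,0,30,0,0,0],[1,0,0,22,0,0,0]]' && python3 -m inch '[[1,0,0,0,0,0,0],[1,0,0,0,0,0,0]]'
```

```text
clock: 1.43
tcp_pos: [0.649, 0.2059, 0.0313]
tool_rot: [-0.0, 0.708, 0.706, -0.001]
contact_force: [-0.7, 0.3, -0.4]
finger_gap: 0.0879
clock: 1.6
tcp_pos: [0.6491, 0.206, 0.0325]
tool_rot: [-0.001, 0.708, 0.707, -0.001]
contact_force: [-0.4, 0.3, 0.2]
finger_gap: 0.0884
```

```bash
python3 -m inch '[[0.7,1,0,0,0,0,0],[0.6,0,0,0,0,0,0],[0.6,0,0,0,0,0,0],[0.6,0,0,0,0,0,0],[0.6,0,0,0,0,0,0]]' 35 && python3 -m inch '[[0.6,0,0,0,0,0,0],[0.6,0,0,0,0,0,0]]'
```

```text
clock: 2.02
tcp_pos: [0.6506, 0.2083, 0.0349]
tool_rot: [0.001, 0.707, 0.707, 0.001]
contact_force: [0.2, 0.1, 0.3]
finger_gap: 0.0566
clock: 2.18
tcp_pos: [0.6498, 0.2081, 0.0338]
tool_rot: [0.0, 0.707, 0.707, 0.0]
contact_force: [-0.2, 0.2, -0.7]
finger_gap: 0.053
```

```bash
python3 - <<'E'
from h import *
for n in ("scene","side","wrist"):
    im,c,st=shot(n); cv2.imwrite(f"pics/{n}1.png",im)
    if n=="side": crop(im,120,180,290,320,4,"side1c.png")
    if n=="scene": crop(im,180,80,300,180,5,"scene1c.png")
print(st["clock"],st["finger_gap"])
E
```

```text
2.2833 0.05294653016505076
```

View pics/side1c.png

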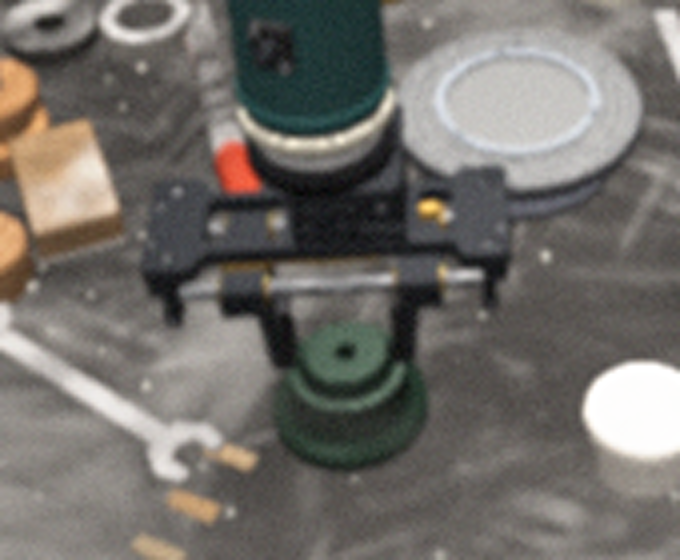

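View pics/scene1c.png

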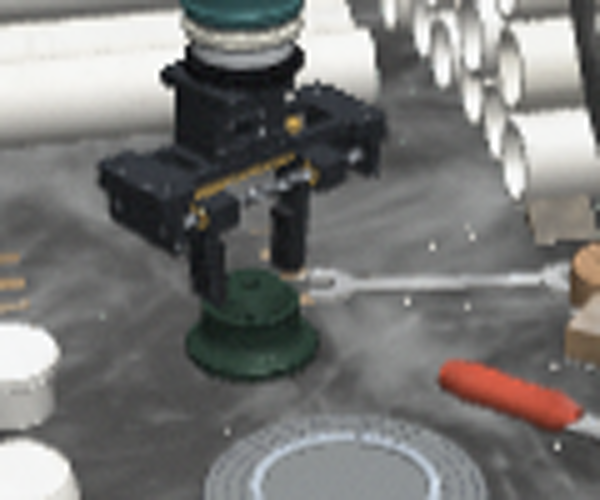

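View pics/wrist1.png

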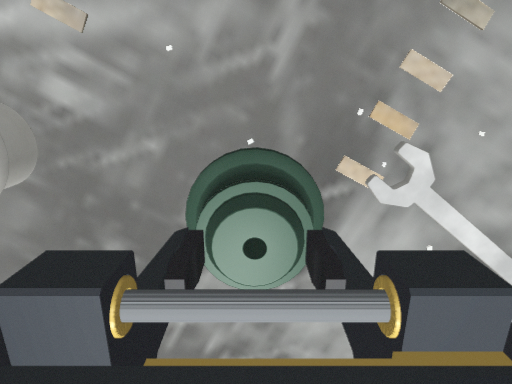

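```bash
python3 - <<'E'
from h import *
im,c,st=shot("wrist");t=st["tcp_pos"];print(t)
P=[t,t+[-.0265,0,-.011],t+[.0265,0,-.011],t+[.0265,0,.008],t+[-.0265,0,.008]]
print(proj(c,P).round(0).tolist())
b=im.copy()
x,y=.6497,.2075
circ(b,c,x,y,.051,.0225);circ(b,c,x,y,.040,.033,(0,255,0));circ(b,c,x,y,.009,.045,(255,0,0))
for p in proj(c,P): cv2.circle(b,tuple(int(v) for v in p),2,(0,255,255),-1)
crop(b,140,130,380,310,3,"w4.png")
for n in ("side","scene"):
    b,c,_=shot(n)
    circ(b,c,x,y,.051,.0225);circ(b,c,x,y,.040,.033,(0,255,0));circ(b,c,x,y,.009,.045,(255,0,0))
    for p in proj(c,P): cv2.circle(b,tuple(int(round(v)) for v in p),0,(0,255,255),-1)
    if n=="side": crop(b,170,220,250,310,7,"side2c.png")
    else: crop(b,200,100,270,165,8,"scene2c.png")
E
```

```text
[0.64960326 0.20807241 0.0333619 ]
[[255.0, 232.0], [211.0, 224.0], [299.0, 224.0], [304.0, 238.0], [206.0, 238.0]]
```

View pics/w4.png

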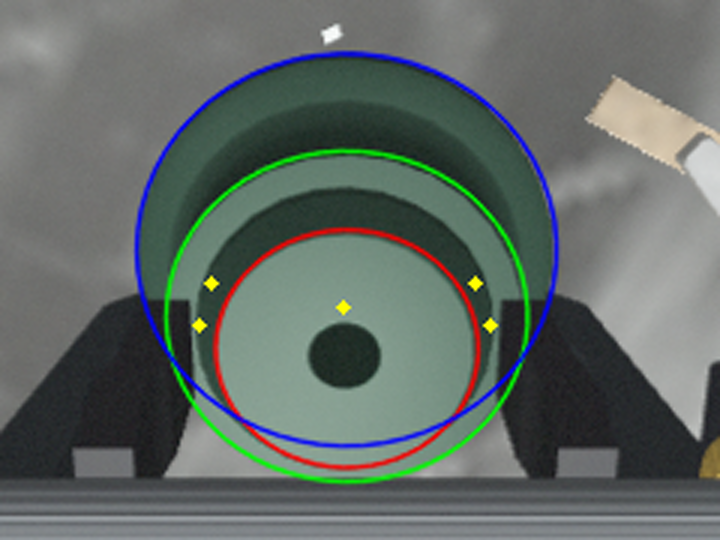

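View pics/side2c.png

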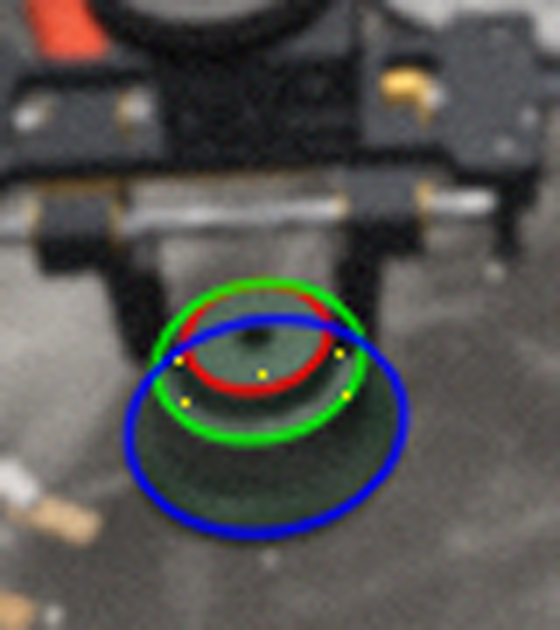

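View pics/scene2c.png

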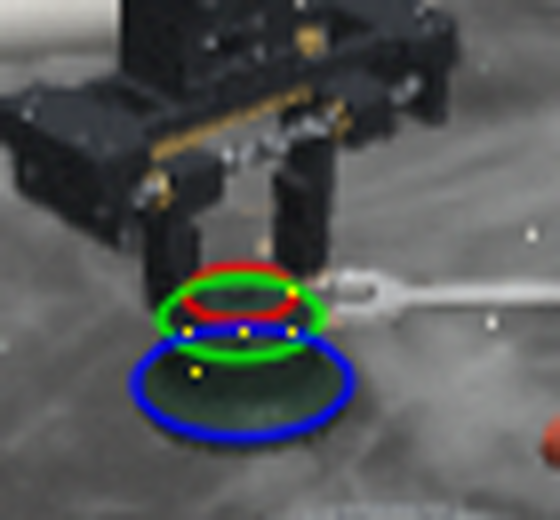

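```bash
python3 -m inch '[[0.8,0,0,-10,0,0,0],[1,0,0,-30,0,0,0],[1,0,0,-40,0,0,0],[1,0,0,0,0,0,0],[1,0,0,0,0,0,0]]'; python3 - <<'E'
from h import *
for n,bx in (("side",(140,150,300,290)),("scene",(180,50,330,160))):
    b,c,st=shot(n);t=st["tcp_pos"];q=st["tool_rot"];Rm=R.from_quat([q[1],q[2],q[3],q[0]]).as_matrix()
    for z in (.011,-.014):
      for sy in(-1,1):
        P=[t+Rm@np.array([sx*.009,sy*.044,z]) for sx in(-1,1)]+[t+Rm@np.array([.009,sy*.0615,z])]
        for p in proj(c,P): cv2.circle(b,tuple(int(round(v)) for v in p),0,(0,255,255) if z>0 else (0,0,255),-1)
    crop(b,*bx,5,n+"3c.png")
print(t)
E
```

```text
clock: 2.9
tcp_pos: [0.6528, 0.2089, 0.1184]
tool_rot: [0.002, 0.707, 0.707, 0.004]
contact_force: [0.0, 0.7, -0.5]
finger_gap: 0.0842
[0.65090439 0.20836756 0.1157017 ]
```

View pics/side3c.png

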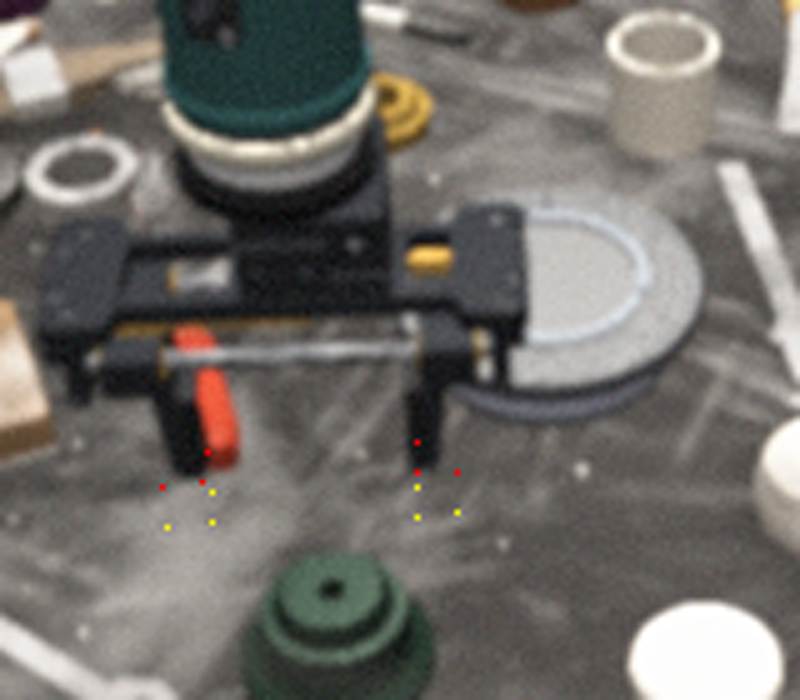

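View pics/scene3c.png

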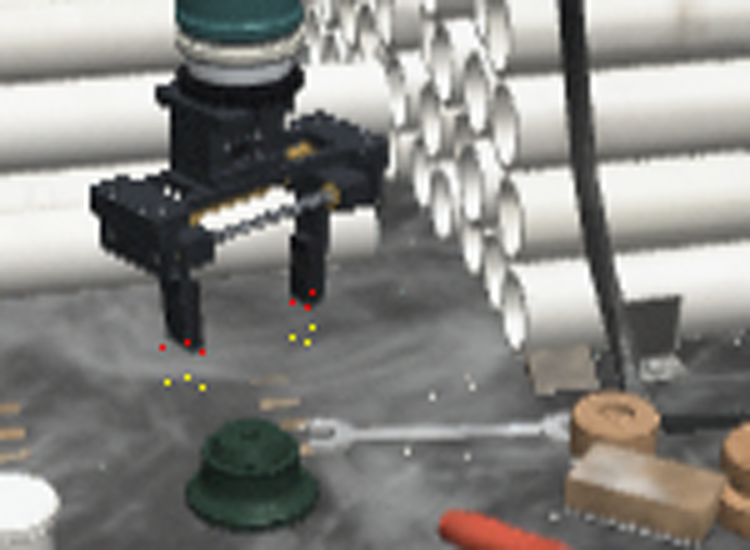

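```bash
python3 -m inch '[[1,-1,-1,0,0,0,0],[1,0,0,38,0,0,0],[1,0,0,36,0,0,0],[1,0,0,25,0,0,0],[1,0,0,10,0,0,0]]'; python3 -m inch '[[1,0,0,0,0,0,0],[1,0,0,0,0,0,0],[1,0,0,0,0,0,0]]'; python3 - <<'E'
from h import *
im,c,st=shot("wrist");t=st["tcp_pos"];print(t)
b=im.copy()
x,y=.6497,.2075
circ(b,c,x,y,.051,.0225);circ(b,c,x,y,.040,.033,(0,255,0))
crop(b,120,140,400,310,3,"w5.png")
b,c,_=shot("side"); crop(b,170,200,260,310,6,"side4c.png")
E
```

```text
clock: 3.42
tcp_pos: [0.6432, 0.2054, -0.0026]
tool_rot: [-0.003, 0.707, 0.707, -0.005]
contact_force: [-0.7, -0.1, 1.1]
finger_gap: 0.0881
clock: 3.67
tcp_pos: [0.6499, 0.2074, 0.0059]
tool_rot: [0.0, 0.707, 0.707, 0.001]
contact_force: [0.2, 0.2, 0.5]
finger_gap: 0.0879
[0.64992209 0.20741635 0.00589255]
```

View pics/w5.png

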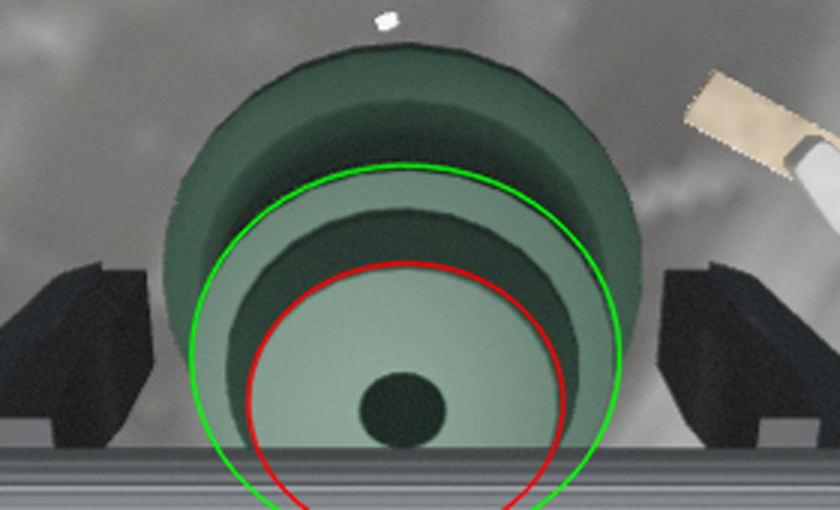

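View pics/side4c.png

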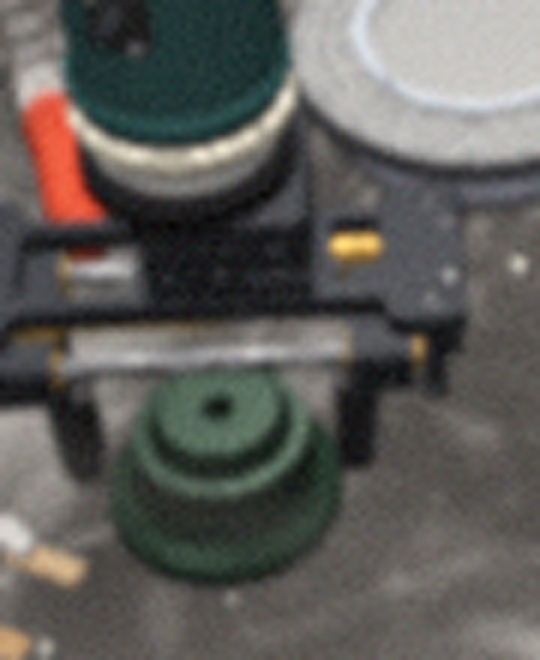

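```bash
python3 -m inch '[[0.8,0,0,0,0,0,0],[0.72,0,0,0,0,0,0],[0.65,0,0,0,0,0,0],[0.65,0,0,0,0,0,0],[0.65,0,0,0,0,0,0]]' 35 && python3 -m inch '[[0.6,0,0,0,0,0,0],[0.6,0,0,0,0,0,0]]'
```

```text
clock: 4.18
tcp_pos: [0.6493, 0.2072, 0.0052]
tool_rot: [0.0, 0.707, 0.707, 0.001]
contact_force: [0.2, 0.3, 2.9]
finger_gap: 0.0652
clock: 4.35
tcp_pos: [0.6492, 0.2072, 0.0051]
tool_rot: [0.0, 0.707, 0.707, 0.0]
contact_force: [-0.2, -0.1, 4.3]
finger_gap: 0.0653
```

```bash
python3 -m inch '[[0.6,0,0,-5,0,0,0],[0.6,0,0,-15,0,0,0],[0.6,0,0,-20,0,0,0],[0.6,0,0,-20,0,0,0],[0.6,0,0,-18,0,0,0]]' && python3 -m inch '[[0.6,0,0,0,0,0,0],[0.6,0,0,0,0,0,0],[0.6,0,0,0,0,0,0]]';  python3 - <<'E'
from h import *
im,c,st=shot("wrist");t=st["tcp_pos"];print(t,st["finger_gap"])
b=im.copy()
dz=t[2]-.0052
x,y=t[0],t[1]
circ(b,c,x,y,.051+dz,.0225);circ(b,c,x,y,.040+dz,.033,(0,255,0));circ(b,c,x,y,.009+dz,.045,(255,0,0))
crop(b,120,140,400,310,3,"w6.png")
b,c,_=shot("side"); crop(b,150,180,280,310,5,"side5c.png")
E
```

```text
clock: 4.77
tcp_pos: [0.6479, 0.2069, 0.0831]
tool_rot: [-0.0, 0.707, 0.707, -0.001]
contact_force: [0.7, 0.1, -4.3]
finger_gap: 0.0655
clock: 5.02
tcp_pos: [0.6476, 0.2067, 0.0813]
tool_rot: [-0.001, 0.707, 0.707, -0.001]
contact_force: [-0.2, 0.3, -4.3]
finger_gap: 0.0655
[0.64756086 0.20674004 0.08125204] 0.06549710223487798
```

View pics/w6.png

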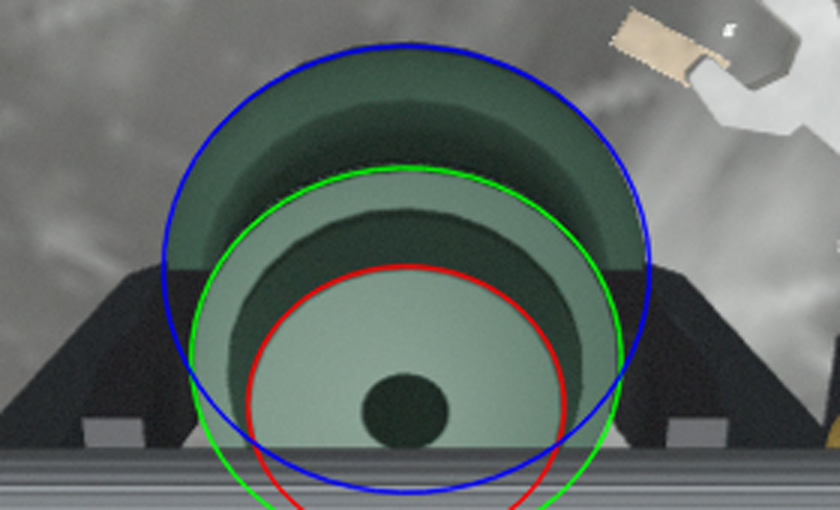

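View pics/side5c.png

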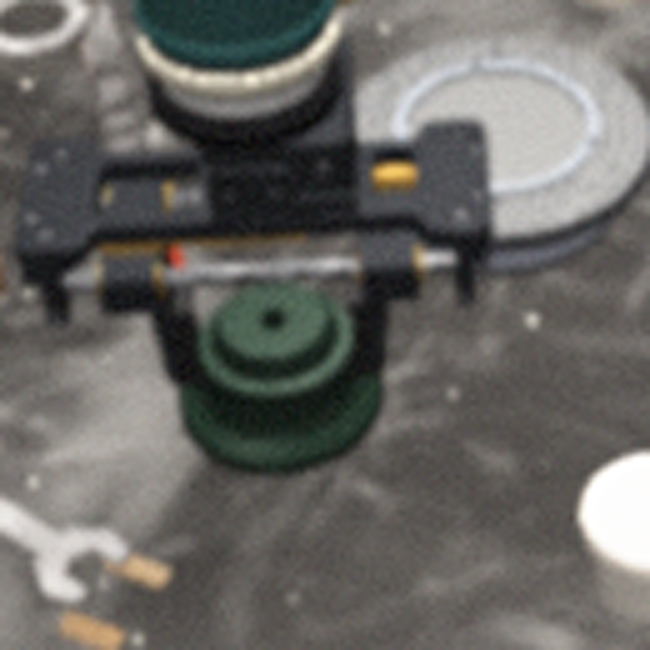

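```bash
python3 -m inch '[[0.6,-15,-8,0,0,0,0],[0.6,-32,-16,0,0,0,0],[0.6,-36,-18,0,0,0,0],[0.6,-36,-18,0,0,0,0],[0.6,-36,-18,0,0,0,0]]' && python3 -m inch '[[0.6,-30,-15,0,0,0,0],[0.6,-20,-10,0,0,0,0],[0.6,-10,-4,0,0,0,0],[0.6,0,0,0,0,0,0],[0.6,0,0,0,0,0,0]]';  python3 - <<'E'
from h import *
im,c,st=shot("wrist");t=st["tcp_pos"];print(t,st["finger_gap"])
b=im.copy()
x,y=.5405,-.008
circ(b,c,x,y,.051,.0485);circ(b,c,x,y,.051,.055,(0,255,0));circ(b,c,x,y,.046,.084,(255,0,0))
cv2.imwrite("pics/w7.png",b)
E
```

```text
clock: 5.53
tcp_pos: [0.5684, 0.0509, 0.0806]
tool_rot: [-0.001, 0.707, 0.708, -0.001]
contact_force: [-0.7, -0.4, -3.8]
finger_gap: 0.0657
clock: 5.95
tcp_pos: [0.5415, -0.0079, 0.0819]
tool_rot: [-0.0, 0.708, 0.707, 0.0]
contact_force: [0.0, 0.4, -4.1]
finger_gap: 0.065
[ 0.54154388 -0.00793257  0.08185226] 0.06501972407333594
```

View pics/w7.png

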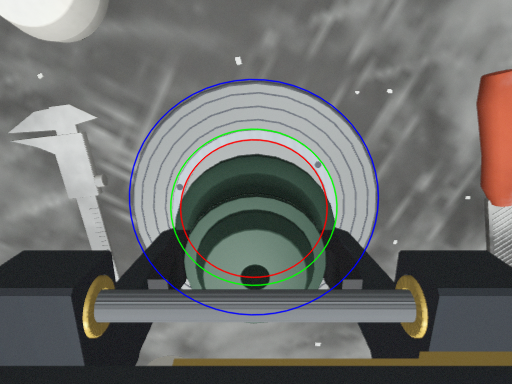

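```bash
python3 - <<'E'
from h import *
b=cv2.imread("pics/w7.png");crop(b,120,70,390,240,3,"w7c.png")
E
```

```text
(no output)
```

View pics/w7c.png

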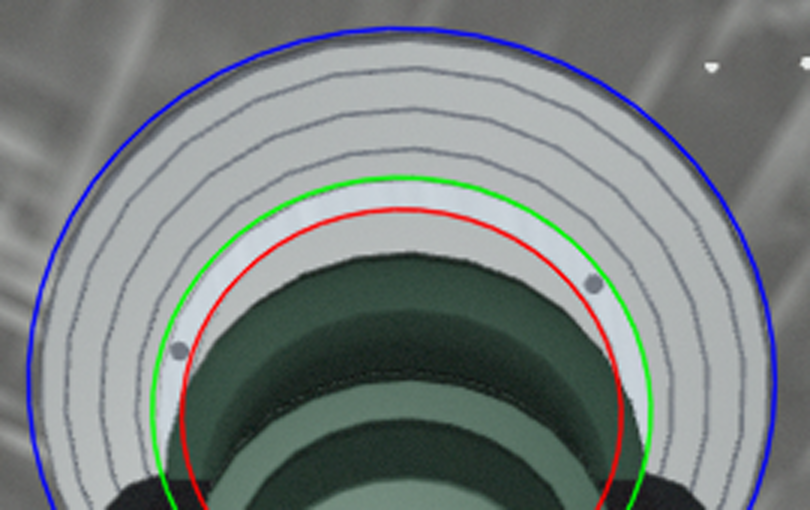

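```bash
python3 -m inch '[[0.6,0,0,6,0,0,0],[0.6,0,0,8,0,0,0],[0.6,0,0,7,0,0,0],[0.6,0,0,4,0,0,0],[0.6,0,0,0,0,0,0]]' && python3 -m inch '[[0.6,0,0,1.5,0,0,0],[0.6,0,0,1,0,0,0],[0.6,0,0,0,0,0,0]]'
```

```text
clock: 6.42
tcp_pos: [0.5403, -0.0073, 0.0554]
tool_rot: [-0.001, 0.707, 0.707, -0.001]
contact_force: [-0.5, -0.0, -4.0]
finger_gap: 0.0652
clock: 6.67
tcp_pos: [0.5418, -0.0079, 0.0549]
tool_rot: [0.0, 0.707, 0.707, 0.0]
contact_force: [-0.2, 0.4, -4.3]
finger_gap: 0.0656
```

```bash
python3 -m inch '[[0.6,0,0,1,0,0,0],[0.6,0,0,1,0,0,0],[0.6,0,0,0,0,0,0]]' && python3 -m inch '[[0.6,0,0,1,0,0,0],[0.6,0,0,0,0,0,0]]' && python3 -m inch '[[0.6,0,0,0.7,0,0,0],[0.6,0,0,0,0,0,0]]'
```

```text
clock: 6.92
tcp_pos: [0.5417, -0.008, 0.053]
tool_rot: [0.0, 0.707, 0.707, 0.0]
contact_force: [-0.3, -0.3, -4.4]
finger_gap: 0.0654
clock: 7.08
tcp_pos: [0.5417, -0.008, 0.0519]
tool_rot: [-0.0, 0.707, 0.707, 0.0]
contact_force: [-0.1, -0.0, -2.7]
finger_gap: 0.0655
clock: 7.25
tcp_pos: [0.5417, -0.008, 0.0512]
tool_rot: [0.0, 0.707, 0.707, 0.0]
contact_force: [0.0, 0.1, -3.5]
finger_gap: 0.0654
```

```bash
python3 -m inch '[[0.6,0,0,0.6,0,0,0],[0.6,0,0,0,0,0,0]]' && python3 -m inch '[[0.6,0,0,0.6,0,0,0],[0.6,0,0,0,0,0,0]]';python3 - <<'E'
from h import *
b,c,st=shot("side"); crop(b,200,140,300,230,6,"side6c.png"); print(st["tcp_pos"],st["contact_force"])
b,c,st=shot("wrist"); crop(b,120,70,390,240,3,"w8c.png")
E
```

```text
clock: 7.42
tcp_pos: [0.5418, -0.008, 0.0512]
tool_rot: [0.0, 0.707, 0.707, 0.0]
contact_force: [-2.0, -0.6, 0.3]
finger_gap: 0.0648
clock: 7.58
tcp_pos: [0.5418, -0.008, 0.0511]
tool_rot: [0.0, 0.707, 0.707, -0.0]
contact_force: [-4.7, 0.3, 4.9]
finger_gap: 0.0656
[ 0.54180475 -0.00798802  0.05109838] [-4.73731694  0.27661165  4.94873411]
```

View pics/side6c.png

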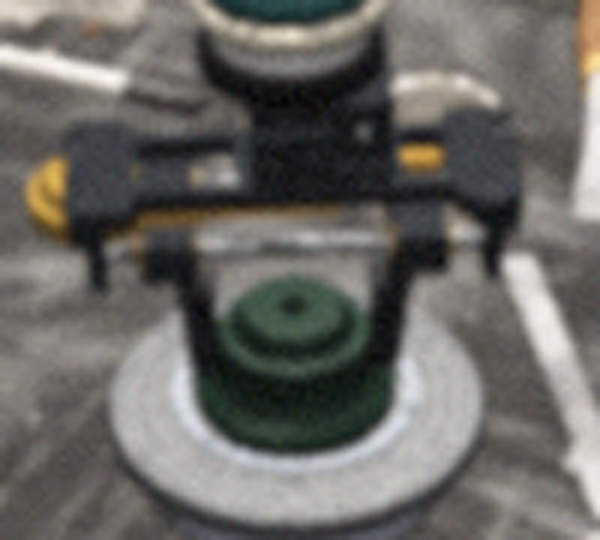

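View pics/w8c.png

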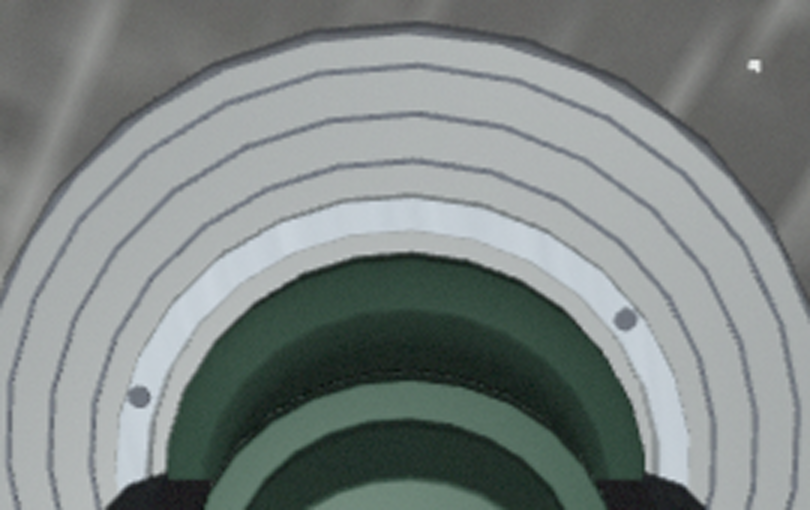

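```bash
python3 -m inch '[[0.8,0,0,-0.5,0,0,0],[1,0,0,0,0,0,0],[1,0,0,0,0,0,0],[1,0,0,0,0,0,0]]' && python3 -m inch '[[1,0,0,-10,0,0,0],[1,0,0,-30,0,0,0],[1,0,0,-30,0,0,0],[1,0,0,-30,0,0,0],[1,0,0,-5,0,0,0]]' && python3 -m inch '[[1,0,0,0,0,0,0],[1,0,0,0,0,0,0],[1,0,0,0,0,0,0]]';python3 - <<'E'
from h import *
b,c,st=shot("wrist"); print(st["tcp_pos"],st["contact_force"])
x,y=.5415,-.0082
circ(b,c,x,y,.097,.0225);circ(b,c,x,y,.086,.033,(0,255,0));circ(b,c,x,y,.055,.045,(255,0,0));circ(b,c,x,y,.051,.0485)
crop(b,150,80,360,260,3,"w9c.png")
E
```

```text
clock: 8.02
tcp_pos: [0.5422, -0.008, 0.0507]
tool_rot: [0.0, 0.707, 0.707, 0.0]
contact_force: [0.3, -0.0, -0.1]
finger_gap: 0.0872
clock: 8.43
tcp_pos: [0.5458, -0.0082, 0.1623]
tool_rot: [0.004, 0.707, 0.707, 0.003]
contact_force: [1.5, -0.9, 1.2]
finger_gap: 0.0882
clock: 8.68
tcp_pos: [0.5405, -0.0079, 0.154]
tool_rot: [-0.001, 0.707, 0.707, -0.001]
contact_force: [-0.6, -0.1, 0.3]
finger_gap: 0.0878
[ 0.5404591  -0.00786979  0.15401434] [-0.64479203 -0.099113    0.25371635]
```

View pics/w9c.png

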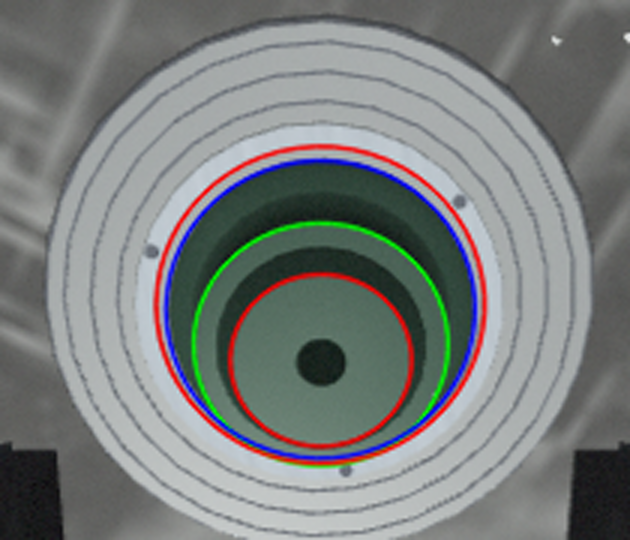

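```bash
python3 -m inch '[[1,-20,-8,0,0,0,0],[1,-40,-16,0,0,0,0],[1,-40,-16,0,0,0,0],[1,-40,-16,0,0,0,0],[1,-35,-16,0,0,0,0]]' && python3 -m inch '[[1,-23,-8,0,0,0,0],[1,0,0,0,0,0,0],[1,0,0,0,0,0,0],[1,0,0,0,0,0,0]]';python3 - <<'E'
from h import *
b,c,st=shot("wrist"); print(st["tcp_pos"],st["tool_rot"])
x,y=.4605,-.2065
circ(b,c,x,y,.062,.033);circ(b,c,x,y,.062,.029);circ(b,c,x,y,.0,.033,(255,0,0))
cv2.imwrite("pics/w10.png",b)
crop(b,170,90,340,240,4,"w10c.png")
E
```

```text
clock: 9.15
tcp_pos: [0.4693, -0.1801, 0.1537]
tool_rot: [-0.001, 0.707, 0.707, -0.001]
contact_force: [1.5, -0.8, -0.3]
finger_gap: 0.0883
clock: 9.48
tcp_pos: [0.4627, -0.2012, 0.1543]
tool_rot: [-0.001, 0.707, 0.707, -0.0]
contact_force: [0.1, 0.4, 0.3]
finger_gap: 0.0883
[ 0.46269416 -0.20124732  0.15427116] [-1.26504455e-03  7.07334364e-01  7.06877988e-01 -8.82226039e-05]
```

View pics/w10.png

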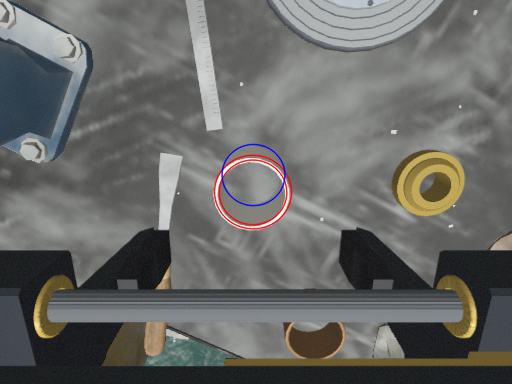

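View pics/w10c.png

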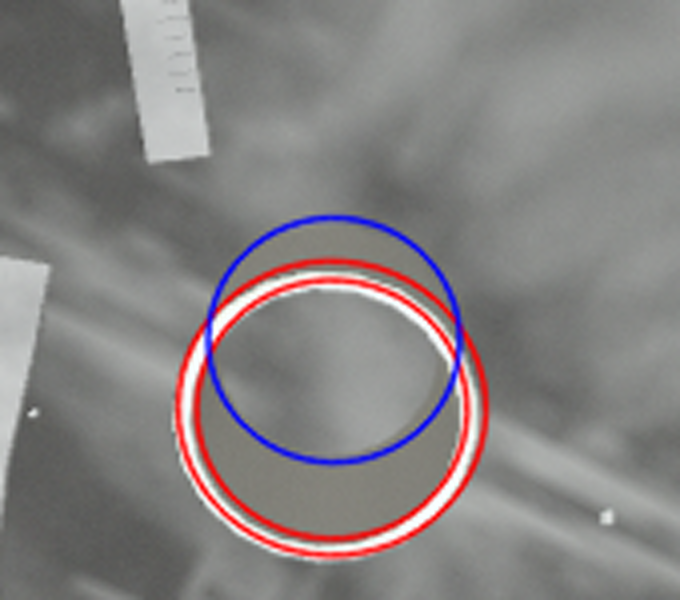

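```bash
python3 -m inch '[[1,-6.6,-3.2,10,0,0,0],[1,0,0,30,0,0,0],[1,0,0,35,0,0,0],[1,0,0,30,0,0,0],[1,0,0,20,0,0,0]]' && python3 -m inch '[[1,0,0,11,0,0,0],[1,0,0,0,0,0,0],[1,0,0,0,0,0,0],[1,0,0,0,0,0,0]]';python3 - <<'E'
from h import *
b,c,st=shot("wrist"); print(st["tcp_pos"],st["tool_rot"])
x,y=.4595,-.2078
circ(b,c,x,y,.062,.033);circ(b,c,x,y,.062,.029);circ(b,c,x,y,.0,.033,(255,0,0))
crop(b,120,140,400,310,3,"w11c.png")
E
```

```text
clock: 9.95
tcp_pos: [0.4581, -0.2067, 0.0268]
tool_rot: [-0.002, 0.706, 0.708, -0.001]
contact_force: [-0.3, -0.7, 0.2]
finger_gap: 0.088
clock: 10.28
tcp_pos: [0.4614, -0.209, 0.0207]
tool_rot: [0.001, 0.707, 0.707, 0.0]
contact_force: [0.3, -0.0, 0.0]
finger_gap: 0.0879
[ 0.46141144 -0.20895988  0.02073431] [1.09038719e-03 7.06861140e-01 7.07351415e-01 3.39774848e-04]
```

View pics/w11c.png

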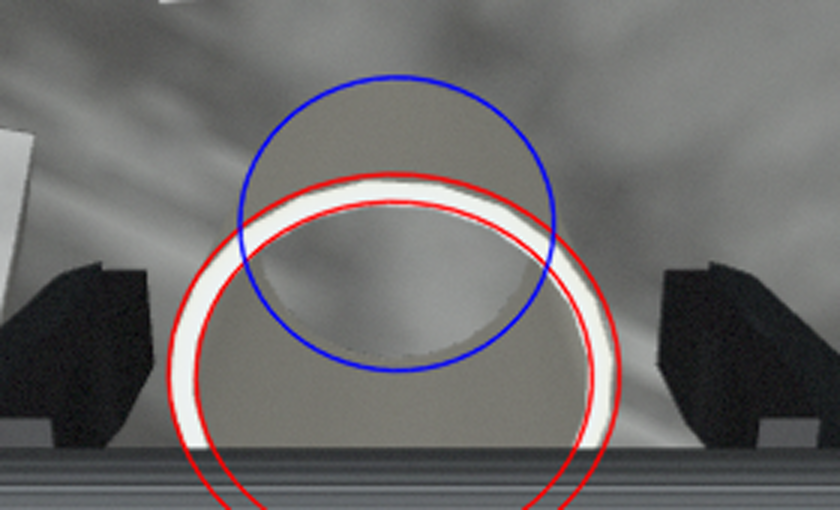

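```bash
python3 -m inch '[[0.9,0.8,-2,2,0,0,0],[0.8,0,0,0,0,0,0],[0.7,0,0,0,0,0,0],[0.65,0,0,0,0,0,0],[0.6,0,0,0,0,0,0]]' 25 && python3 -m inch '[[0.6,0,0,0,0,0,0],[0.6,0,0,0,0,0,0],[0.6,0,0,0,0,0,0]]';python3 - <<'E'
from h import *
b,c,st=shot("wrist"); print(st["tcp_pos"],st["tool_rot"])
x,y=.4590,-.2078
circ(b,c,x,y,.062,.033);circ(b,c,x,y,.062,.029);circ(b,c,x,y,.0,.033,(255,0,0))
crop(b,120,140,400,310,3,"w12c.png")
E
```

```text
clock: 10.75
tcp_pos: [0.4585, -0.208, 0.0182]
tool_rot: [0.0, 0.707, 0.707, 0.0]
contact_force: [-0.9, 0.9, 2.8]
finger_gap: 0.066
clock: 11.0
tcp_pos: [0.4585, -0.208, 0.0182]
tool_rot: [0.0, 0.707, 0.707, 0.0]
contact_force: [-1.8, 0.5, 6.4]
finger_gap: 0.0661
[ 0.45852316 -0.20802936  0.01818873] [3.78509569e-04 7.07126685e-01 7.07086764e-01 1.25551629e-04]
```

View pics/w12c.png

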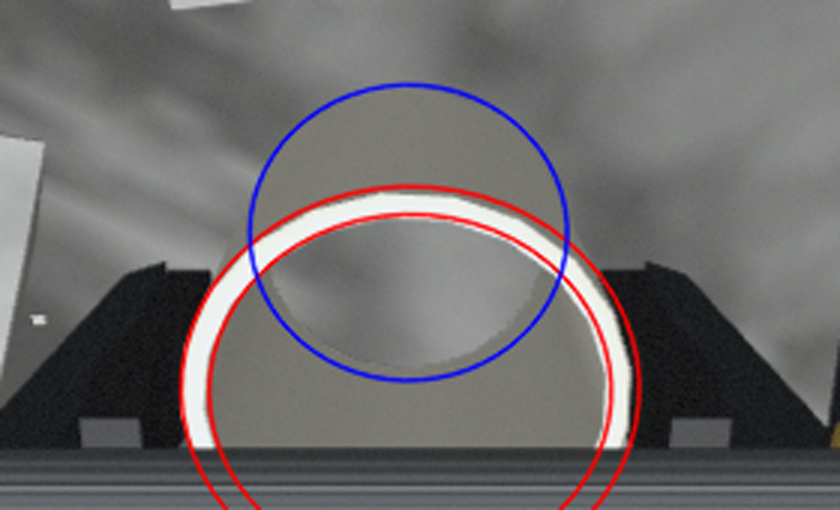

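```bash
python3 -m inch '[[0.6,0,0,-5,0,0,0],[0.6,0,0,-20,0,0,0],[0.6,0,0,-35,0,0,0],[0.6,0,0,-35,0,0,0],[0.6,0,0,-25,0,0,0]]' && python3 -m inch '[[0.6,10,4,-5,0,0,0],[0.6,30,12,0,0,0,0],[0.6,35,14,0,0,0,0],[0.6,35,14,0,0,0,0],[0.6,35,14,0,0,0,0]]' && python3 -m inch '[[0.6,28,13,0,0,0,0],[0.6,18,9,0,0,0,0],[0.6,8,4,0,0,0,0],[0.6,0,0,0,0,0,0],[0.6,0,0,0,0,0,0]]';python3 - <<'E'
from h import *
b,c,st=shot("wrist");t=st["tcp_pos"]; print(t,st["tool_rot"],st["finger_gap"])
x,y=.5415,-.008
circ(b,c,x,y,.097,.0225);circ(b,c,x,y,.086,.033,(0,255,0));circ(b,c,x,y,.055,.045,(255,0,0))
z=t[2]-.0182+.062
circ(b,c,t[0],t[1],z,.033,(255,0,255))
crop(b,120,90,400,300,2,"w13c.png")
E
```

```text
clock: 11.47
tcp_pos: [0.4584, -0.208, 0.1398]
tool_rot: [0.001, 0.707, 0.707, 0.0]
contact_force: [0.2, -0.1, -0.9]
finger_gap: 0.0664
clock: 11.88
tcp_pos: [0.5153, -0.0607, 0.1409]
tool_rot: [-0.001, 0.707, 0.707, -0.001]
contact_force: [1.1, -0.1, -0.9]
finger_gap: 0.0659
clock: 12.3
tcp_pos: [0.5411, -0.0087, 0.1413]
tool_rot: [-0.001, 0.707, 0.708, -0.001]
contact_force: [-0.4, 0.1, -1.2]
finger_gap: 0.0665
[ 0.54107628 -0.00872597  0.14126787] [-7.02984192e-04  7.06662392e-01  7.07549804e-01 -1.02181824e-03] 0.06653585939256532
```

View pics/w13c.png

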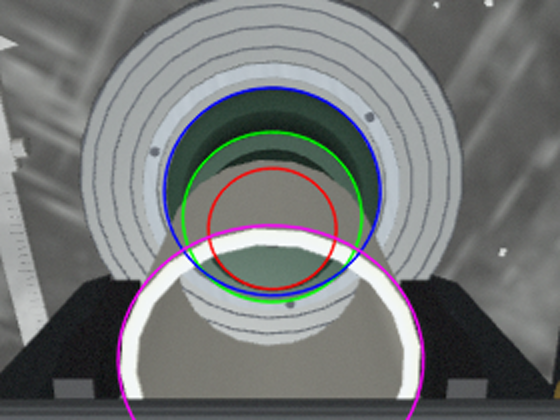

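```bash
python3 -m inch '[[0.6,0.8,0.4,5,0,0,0],[0.6,0,0,8,0,0,0],[0.6,0,0,8,0,0,0],[0.6,0,0,4,0,0,0],[0.6,0,0,0,0,0,0]]' && python3 -m inch '[[0.6,0,0,4,0,0,0],[0.6,0,0,3,0,0,0],[0.6,0,0,0,0,0,0],[0.6,0,0,0,0,0,0]]'
```

```text
clock: 12.77
tcp_pos: [0.5409, -0.0085, 0.1155]
tool_rot: [-0.001, 0.707, 0.707, -0.001]
contact_force: [-0.8, 0.5, -1.2]
finger_gap: 0.0661
clock: 13.1
tcp_pos: [0.5424, -0.008, 0.1104]
tool_rot: [-0.0, 0.707, 0.707, -0.0]
contact_force: [0.1, -0.1, -1.3]
finger_gap: 0.066
```

```bash
python3 -m inch '[[0.6,0,-0.5,1.5,0,0,0],[0.6,0,0,1.5,0,0,0],[0.6,0,0,0,0,0,0]]' && python3 -m inch '[[0.6,0,0,1,0,0,0],[0.6,0,0,0,0,0,0],[0.6,0,0,0,0,0,0]]'&& python3 -m inch '[[0.6,0,0,1,0,0,0],[0.6,0,0,0,0,0,0]]' && python3 -m inch '[[0.6,0,0,0.8,0,0,0],[0.6,0,0,0,0,0,0]]'
```

```text
clock: 13.35
tcp_pos: [0.5419, -0.008, 0.1074]
tool_rot: [-0.0, 0.707, 0.707, -0.0]
contact_force: [0.1, -0.9, -1.7]
finger_gap: 0.0665
clock: 13.6
tcp_pos: [0.542, -0.008, 0.1065]
tool_rot: [-0.0, 0.707, 0.707, -0.0]
contact_force: [0.4, -0.0, -1.2]
finger_gap: 0.0661
clock: 13.77
tcp_pos: [0.5419, -0.008, 0.1054]
tool_rot: [-0.0, 0.707, 0.707, -0.0]
contact_force: [-0.7, -0.1, -1.3]
finger_gap: 0.0658
clock: 13.93
tcp_pos: [0.5419, -0.008, 0.1045]
tool_rot: [-0.0, 0.707, 0.707, -0.0]
contact_force: [-0.4, -0.7, -1.4]
finger_gap: 0.0659
```

```bash
python3 -m inch '[[0.6,0,0,0.7,0,0,0],[0.6,0,0,0,0,0,0]]' && python3 -m inch '[[0.6,0,0,0.6,0,0,0],[0.6,0,0,0,0,0,0]]'
```

```text
clock: 14.1
tcp_pos: [0.5421, -0.008, 0.1043]
tool_rot: [0.0, 0.707, 0.707, 0.0]
contact_force: [-0.5, 0.8, 0.6]
finger_gap: 0.066
clock: 14.27
tcp_pos: [0.5421, -0.008, 0.1042]
tool_rot: [0.0, 0.707, 0.707, 0.0]
contact_force: [-2.1, -0.9, 4.7]
finger_gap: 0.0664
```

```bash
python3 -m inch '[[0.8,0,0,-0.5,0,0,0],[1,0,0,0,0,0,0],[1,0,0,0,0,0,0],[1,0,0,0,0,0,0]]' && python3 -m inch '[[1,0,0,-10,0,0,0],[1,0,0,-30,0,0,0],[1,0,0,-30,0,0,0],[1,0,0,-30,0,0,0],[1,0,0,-10,0,0,0]]' && python3 -m inch '[[1,0,0,0,0,0,0],[1,0,0,0,0,0,0],[1,0,0,0,0,0,0]]';python3 - <<'E'
from h import *
b,c,st=shot("wrist"); print(st["tcp_pos"],st["contact_force"])
x,y=.5415,-.008
circ(b,c,x,y,.148,.029);circ(b,c,x,y,.148,.033,(0,255,0));circ(b,c,x,y,.055,.045,(255,0,0))
crop(b,150,80,360,260,3,"w14c.png")
b,c,st=shot("side")
circ(b,c,x,y,.148,.033,(0,255,0));circ(b,c,x,y,.086,.033,(0,0,255))
crop(b,200,120,300,230,5,"side7c.png")
E
```

```text
clock: 14.6
tcp_pos: [0.542, -0.008, 0.1038]
tool_rot: [0.0, 0.707, 0.707, 0.0]
contact_force: [0.4, 0.2, 0.1]
finger_gap: 0.087
clock: 15.02
tcp_pos: [0.5448, -0.0082, 0.2198]
tool_rot: [0.003, 0.707, 0.707, 0.003]
contact_force: [0.3, -0.6, 0.5]
finger_gap: 0.088
clock: 15.27
tcp_pos: [0.5408, -0.0079, 0.2121]
tool_rot: [-0.001, 0.707, 0.707, -0.001]
contact_force: [0.0, 0.4, 0.1]
finger_gap: 0.0882
[ 0.54076613 -0.00793655  0.21209287] [0.02621856 0.41639958 0.12439609]
```

View pics/w14c.png

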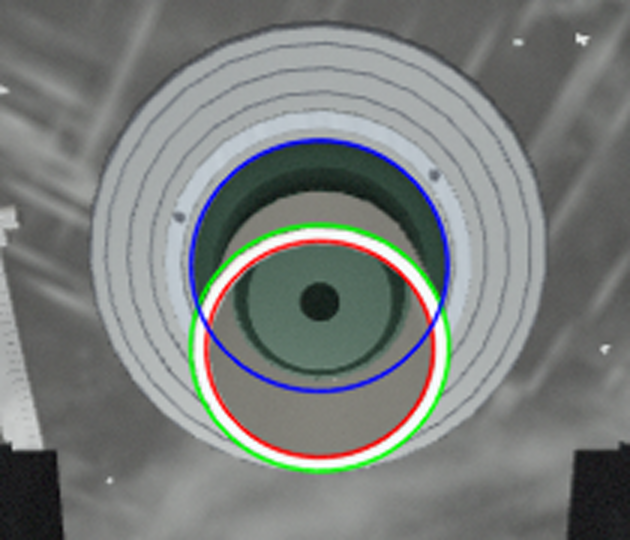

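View pics/side7c.png

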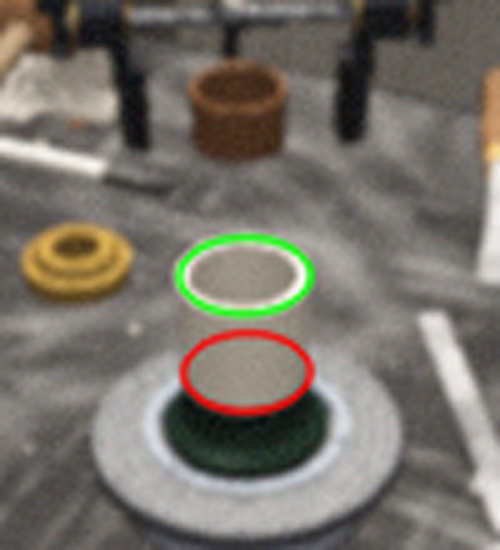

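```bash
python3 -m inch '[[1,-20,9,0,0,0,0],[1,-38,18,0,0,0,0],[1,-38,18,10,0,0,0],[1,-38,18,15,0,0,0],[1,-36,17,15,0,0,0]]' && python3 -m inch '[[1,-25,12,15,0,0,0],[1,-11,4,7,0,0,0],[1,0,0,0,0,0,0],[1,0,0,0,0,0,0],[1,0,0,0,0,0,0]]';python3 - <<'E'
from h import *
b,c,st=shot("wrist"); print(st["tcp_pos"],st["tool_rot"])
x,y=.637,-.213
circ(b,c,x,y,.030,.0225);circ(b,c,x,y,.022,.033,(0,255,0));circ(b,c,x,y,.0,.0225,(255,0,0))
cv2.imwrite("pics/w15.png",b)
crop(b,170,90,340,240,4,"w15c.png")
E
```

```text
clock: 15.78
tcp_pos: [0.6198, -0.1745, 0.1739]
tool_rot: [-0.001, 0.707, 0.707, -0.0]
contact_force: [0.3, -0.2, 0.3]
finger_gap: 0.0879
clock: 16.2
tcp_pos: [0.6351, -0.2076, 0.1536]
tool_rot: [-0.001, 0.707, 0.707, 0.0]
contact_force: [0.6, 0.0, 0.2]
finger_gap: 0.0882
[ 0.63511658 -0.20762243  0.1535881 ] [-6.26161392e-04  7.06897778e-01  7.07315444e-01  4.18520551e-05]
```

View pics/w15.png

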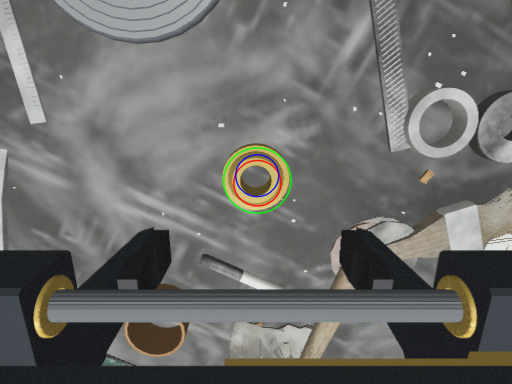

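View pics/w15c.png

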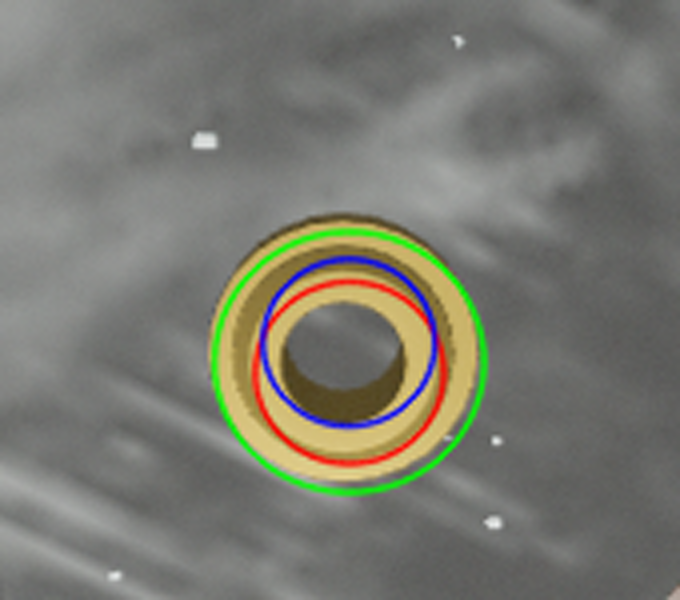

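```bash
python3 - <<'E'
from h import *
b,c,st=shot("wrist")
for uv in [(335,245),(345,232),(332,265),(240,272),(205,257)]: print(uv,[onplane(c,uv,z).round(3)[:2].tolist() for z in (0,.02,.04)])
t=np.array([.636,-.211,-.003])
x,y=t[:2]
for z,cl in ((.012,(0,255,255)),(.07,(255,0,255))):
  for s in (-1,1):
    P=np.array([[x+s*.044,y-.009,z],[x+s*.0615,y-.009,z],[x+s*.0615,y+.009,z],[x+s*.044,y+.009,z]]) if z<.05 else np.array([[x,y-.0375,z],[x+s*.0935,y-.0375,z],[x+s*.0935,y+.0375,z],[x,y+.0375,z]])
    cv2.polylines(b,[proj(c,P).astype(np.int32)],True,cl,1)
cv2.imwrite("pics/w16.png",b)
s,c,_=shot("scene");crop(s,260,150,460,270,4,"sc5.png")
E
```

```text
(335, 245) [[0.726, -0.293], [0.72, -0.283], [0.714, -0.273]]
(345, 232) [[0.736, -0.278], [0.729, -0.268], [0.723, -0.259]]
(332, 265) [[0.724, -0.319], [0.719, -0.307], [0.713, -0.295]]
(240, 272) [[0.618, -0.328], [0.62, -0.316], [0.621, -0.303]]
(205, 257) [[0.579, -0.309], [0.582, -0.297], [0.586, -0.286]]
```

View pics/w16.png

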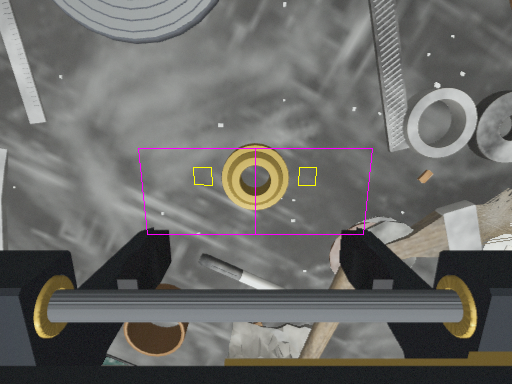

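View pics/sc5.png

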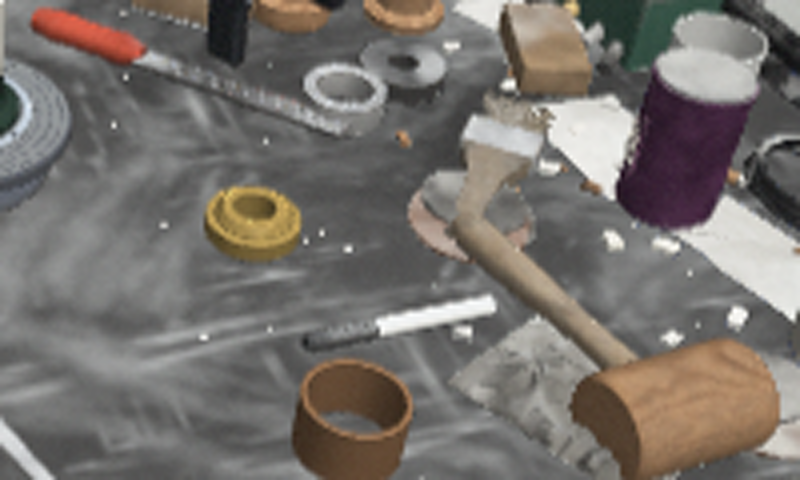

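```bash
python3 -m inch '[[1,-3.2,0.9,10,0,0,0],[1,0,0,30,0,0,0],[1,0,0,32,0,0,0],[1,0,0,30,0,0,0],[1,0,0,22,0,0,0]]' && python3 -m inch '[[1,0,0,12,0,0,0],[1,0,0,6,0,0,0],[1,0,0,0,0,0,0],[1,0,0,0,0,0,0],[1,0,0,0,0,0,0]]';python3 - <<'E'
from h import *
b,c,st=shot("wrist"); print(st["tcp_pos"],st["tool_rot"])
x,y=.636,-.2108
circ(b,c,x,y,.030,.0225);circ(b,c,x,y,.022,.033,(0,255,0))
crop(b,120,140,400,310,3,"w17c.png")
E
```

```text
clock: 16.77
tcp_pos: [0.6351, -0.2111, 0.0269]
tool_rot: [-0.001, 0.707, 0.707, -0.0]
contact_force: [-0.2, 0.5, 0.4]
finger_gap: 0.0881
clock: 17.18
tcp_pos: [0.6382, -0.2128, 0.0137]
tool_rot: [0.002, 0.707, 0.707, 0.001]
contact_force: [-0.3, 0.0, -0.1]
finger_gap: 0.0881
[ 0.63820443 -0.21277105  0.01372566] [0.00162228 0.70705717 0.70715415 0.00073145]
```

View pics/w17c.png

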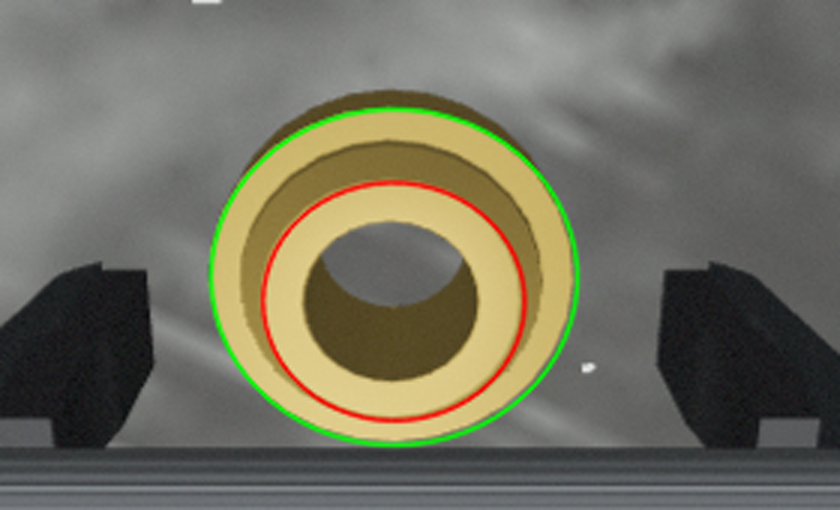

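```bash
python3 -m inch '[[1,2.2,-2.5,5,0,0,0],[1,0,0,5,0,0,0],[1,0,0,3,0,0,0],[1,0,0,2,0,0,0],[1,0,0,0,0,0,0]]' && python3 -m inch '[[1,0,0,2,0,0,0],[1,0,0,0,0,0,0],[1,0,0,0,0,0,0]]'
```

```text
clock: 17.65
tcp_pos: [0.6333, -0.2098, -0.0043]
tool_rot: [-0.001, 0.707, 0.707, -0.0]
contact_force: [-0.1, 0.2, -0.0]
finger_gap: 0.0881
clock: 17.9
tcp_pos: [0.634, -0.21, -0.0055]
tool_rot: [-0.0, 0.707, 0.707, -0.0]
contact_force: [0.8, 0.1, -0.1]
finger_gap: 0.088
```

```bash
python3 -m inch '[[0.9,-0.5,1.5,-1,0,0,0],[0.8,0,0,0,0,0,0],[0.72,0,0,0,0,0,0],[0.65,0,0,0,0,0,0],[0.6,0,0,0,0,0,0]]' 35 && python3 -m inch '[[0.6,0,0,0,0,0,0],[0.6,0,0,0,0,0,0],[0.6,0,0,0,0,0,0]]';python3 - <<'E'
from h import *
b,c,st=shot("wrist");t=st["tcp_pos"]; print(t,st["tool_rot"])
x,y=t[0],-.2105
circ(b,c,x,y,.030,.0225);circ(b,c,x,y,.022,.033,(0,255,0))
crop(b,120,140,400,310,3,"w18c.png")
b,c,st=shot("scene");crop(b,270,170,370,240,6,"sc6.png")
E
```

```text
clock: 18.32
tcp_pos: [0.6358, -0.2106, -0.0042]
tool_rot: [0.0, 0.707, 0.707, 0.0]
contact_force: [-0.8, -0.3, 0.2]
finger_gap: 0.0651
clock: 18.57
tcp_pos: [0.6357, -0.2106, -0.0042]
tool_rot: [0.0, 0.707, 0.707, 0.0]
contact_force: [0.0, 0.1, 1.2]
finger_gap: 0.0651
[ 0.6357484  -0.21061676 -0.00417178] [2.27848192e-04 7.07110377e-01 7.07103143e-01 9.28207826e-05]
```

View pics/w18c.png

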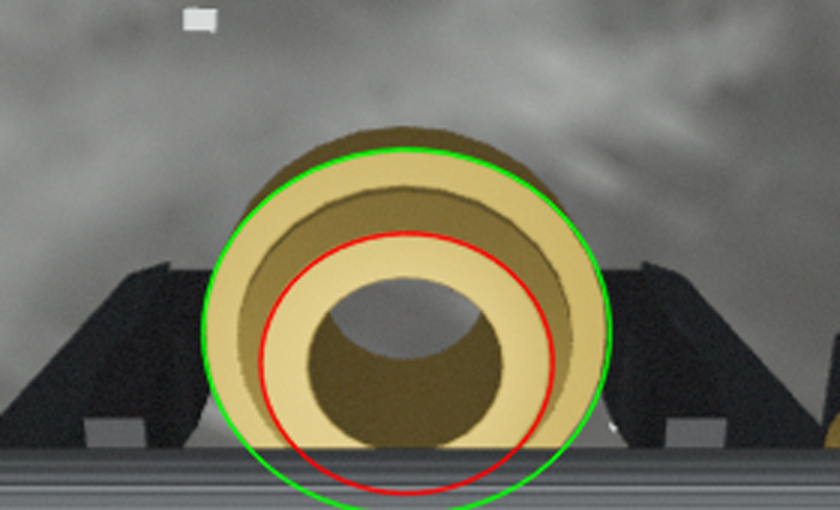

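View pics/sc6.png

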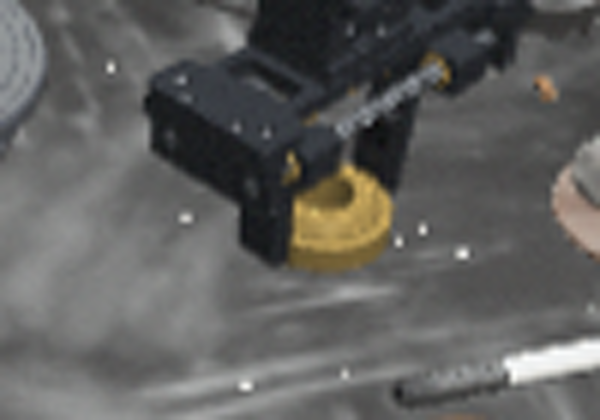

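```bash
python3 -m inch '[[0.6,0,0,-5,0,0,0],[0.6,0,0,-25,0,0,0],[0.6,0,0,-38,0,0,0],[0.6,0,0,-38,0,0,0],[0.6,0,0,-38,0,0,0]]' && python3 -m inch '[[0.6,10,-4,-25,0,0,0],[0.6,30,-14,-5,0,0,0],[0.6,35,-16,0,0,0,0],[0.6,35,-16,0,0,0,0],[0.6,35,-17,0,0,0,0]]' && python3 -m inch '[[0.6,30,-14,0,0,0,0],[0.6,18,-9,0,0,0,0],[0.6,9,-4,0,0,0,0],[0.6,0,0,0,0,0,0],[0.6,0,0,0,0,0,0]]';python3 - <<'E'
from h import *
b,c,st=shot("wrist");t=st["tcp_pos"]; print(t,st["tool_rot"],st["finger_gap"])
x,y=.5415,-.008
circ(b,c,x,y,.148,.033,(0,255,0));circ(b,c,x,y,.055,.045,(255,0,0))
z=t[2]+.0042
circ(b,c,t[0],t[1],z+.022,.033,(255,0,255));circ(b,c,t[0],t[1],z+.03,.0225,(255,0,255))
crop(b,120,90,400,300,2,"w19c.png")
E
```

```text
clock: 19.08
tcp_pos: [0.6341, -0.21, 0.1398]
tool_rot: [-0.001, 0.707, 0.707, -0.001]
contact_force: [0.9, 0.0, -2.1]
finger_gap: 0.0648
clock: 19.5
tcp_pos: [0.5671, -0.0643, 0.1695]
tool_rot: [-0.0, 0.707, 0.707, -0.0]
contact_force: [0.4, 0.5, -2.2]
finger_gap: 0.0649
clock: 19.92
tcp_pos: [0.5417, -0.0087, 0.1696]
tool_rot: [0.0, 0.707, 0.707, -0.0]
contact_force: [0.9, -0.5, -2.2]
finger_gap: 0.0647
[ 0.54165147 -0.00874909  0.16960434] [ 3.34068827e-04  7.06722361e-01  7.07490893e-01 -1.70868480e-04] 0.06472750066223942
```

View pics/w19c.png

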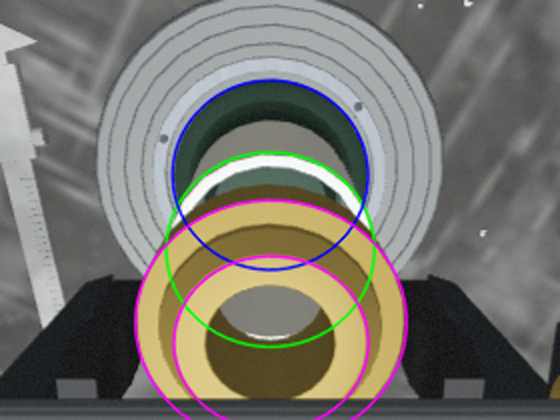

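```bash
python3 -m inch '[[0.6,0.7,0,5,0,0,0],[0.6,0,0,7,0,0,0],[0.6,0,0,7,0,0,0],[0.6,0,0,3,0,0,0],[0.6,0,0,0,0,0,0]]' && python3 -m inch '[[0.6,0,0,2,0,0,0],[0.6,0,0,2,0,0,0],[0.6,0,0,0,0,0,0],[0.6,0,0,0,0,0,0]]'
```

```text
clock: 20.38
tcp_pos: [0.5404, -0.0082, 0.1456]
tool_rot: [-0.001, 0.707, 0.707, -0.001]
contact_force: [-0.3, 0.4, -2.2]
finger_gap: 0.0649
clock: 20.72
tcp_pos: [0.5416, -0.0078, 0.1436]
tool_rot: [0.0, 0.707, 0.707, 0.0]
contact_force: [0.7, -0.9, -1.9]
finger_gap: 0.065
```

```bash
python3 -m inch '[[0.6,0,0,2,0,0,0],[0.6,0,0,2,0,0,0],[0.6,0,0,1,0,0,0],[0.6,0,0,0,0,0,0],[0.6,0,0,0,0,0,0]]' && python3 -m inch '[[0.6,0,0,1,0,0,0],[0.6,0,0,0,0,0,0]]' && python3 -m inch '[[0.6,0,0,0.8,0,0,0],[0.6,0,0,0,0,0,0]]' && python3 -m inch '[[0.6,0,0,0.7,0,0,0],[0.6,0,0,0,0,0,0]]' && python3 -m inch '[[0.6,0,0,0.5,0,0,0],[0.6,0,0,0,0,0,0]]'
```

```text
clock: 21.13
tcp_pos: [0.5414, -0.0078, 0.1385]
tool_rot: [-0.0, 0.707, 0.707, -0.0]
contact_force: [0.1, -0.2, -1.0]
finger_gap: 0.0655
clock: 21.3
tcp_pos: [0.5415, -0.0078, 0.1375]
tool_rot: [0.0, 0.707, 0.707, -0.0]
contact_force: [-0.0, -0.5, -1.6]
finger_gap: 0.065
clock: 21.47
tcp_pos: [0.5415, -0.0078, 0.1367]
tool_rot: [-0.0, 0.707, 0.707, -0.0]
contact_force: [-0.3, 0.2, -2.4]
finger_gap: 0.0649
clock: 21.63
tcp_pos: [0.5415, -0.0078, 0.136]
tool_rot: [-0.0, 0.707, 0.707, -0.0]
contact_force: [0.8, -0.2, -1.6]
finger_gap: 0.0647
clock: 21.8
tcp_pos: [0.5416, -0.0078, 0.1358]
tool_rot: [0.0, 0.707, 0.707, 0.0]
contact_force: [-1.0, -0.7, -0.4]
finger_gap: 0.0648
```

```bash
python3 -m inch '[[0.6,0,0,0.5,0,0,0],[0.6,0,0,0,0,0,0]]'&& python3 -m inch '[[0.8,0,0,-0.5,0,0,0],[1,0,0,0,0,0,0],[1,0,0,0,0,0,0],[1,0,0,0,0,0,0]]' && python3 -m inch '[[1,0,0,-10,0,0,0],[1,0,0,-30,0,0,0],[1,0,0,-30,0,0,0],[1,0,0,-25,0,0,0],[1,0,0,-10,0,0,0]]' && python3 -m inch '[[1,0,0,0,0,0,0],[1,0,0,0,0,0,0],[1,0,0,0,0,0,0]]';python3 - <<'E'
from h import *
b,c,st=shot("wrist"); print(st["tcp_pos"],st["contact_force"])
x,y=.5415,-.008
circ(b,c,x,y,.170,.0225);circ(b,c,x,y,.162,.033,(0,255,0));circ(b,c,x,y,.055,.045,(255,0,0))
crop(b,150,80,360,260,3,"w20c.png")
b,c,st=shot("side")
circ(b,c,x,y,.162,.033,(0,255,0));circ(b,c,x,y,.148,.033,(0,0,255))
crop(b,200,90,300,230,4,"side8c.png")
E
```

```text
clock: 21.97
tcp_pos: [0.5416, -0.0078, 0.1357]
tool_rot: [0.0, 0.707, 0.707, 0.0]
contact_force: [-2.1, -0.1, 4.0]
finger_gap: 0.0647
clock: 22.3
tcp_pos: [0.5417, -0.0078, 0.1356]
tool_rot: [0.0, 0.707, 0.707, 0.0]
contact_force: [-1.6, 0.4, 0.3]
finger_gap: 0.0872
clock: 22.72
tcp_pos: [0.5439, -0.0079, 0.2458]
tool_rot: [0.003, 0.707, 0.707, 0.002]
contact_force: [0.6, 0.5, -0.0]
finger_gap: 0.0879
clock: 22.97
tcp_pos: [0.5404, -0.0078, 0.2387]
tool_rot: [-0.001, 0.707, 0.707, -0.001]
contact_force: [-0.3, 0.1, 0.3]
finger_gap: 0.0883
[ 0.54039663 -0.00778026  0.23872277] [-0.34239121  0.13948159  0.3381394 ]
```

View pics/w20c.png

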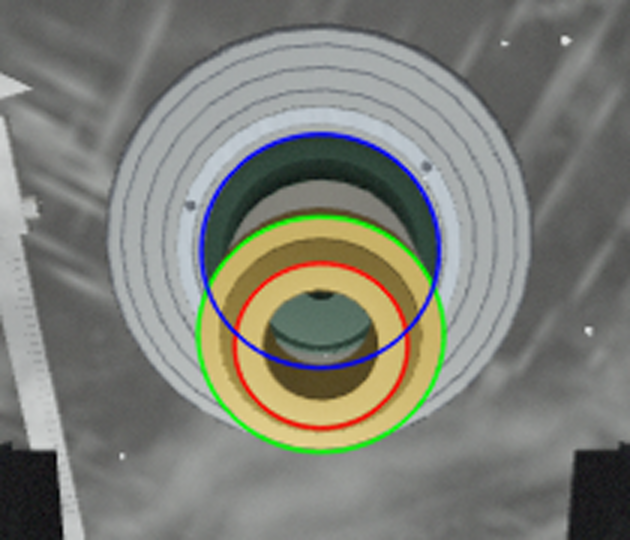

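View pics/side8c.png

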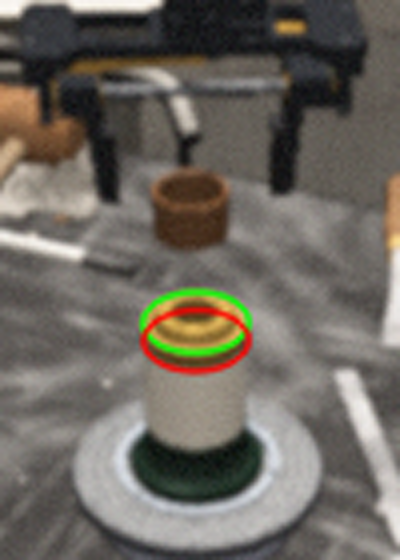

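```bash
python3 -m inch '[[1,-20,0,0,0,0,0],[1,-38,-1,0,0,0,0],[1,-40,-1,0,0,0,0],[1,-40,-1,0,0,0,0],[1,-40,-1,8,0,0,0]]' && python3 -m inch '[[1,-40,-1,15,0,0,0],[1,-40,-1,15,0,0,0],[1,-38,-1,15,0,0,0],[1,-30,-1,15,0,0,0],[1,-22,-1,10,0,0,0]]' && python3 -m inch '[[1,-10,0,6,0,0,0],[1,0,0,0,0,0,0],[1,0,0,0,0,0,0],[1,0,0,0,0,0,0]]';python3 - <<'E'
from h import *
b,c,st=shot("wrist"); print(st["tcp_pos"],st["tool_rot"])
x,y=.529,-.3725
circ(b,c,x,y,.042,.033);circ(b,c,x,y,.042,.029);circ(b,c,x,y,.0,.033,(255,0,0))
cv2.imwrite("pics/w21.png",b)
crop(b,170,90,340,240,4,"w21c.png")
b,c,st=shot("side");crop(b,100,20,340,200,3,"side9.png")
E
```

```text
clock: 23.48
tcp_pos: [0.5375, -0.1874, 0.2325]
tool_rot: [0.0, 0.707, 0.707, 0.0]
contact_force: [0.6, -0.5, 0.4]
finger_gap: 0.088
clock: 23.9
tcp_pos: [0.5305, -0.3558, 0.1595]
tool_rot: [-0.002, 0.708, 0.706, -0.001]
contact_force: [-0.7, 0.1, -0.7]
finger_gap: 0.0882
clock: 24.23
tcp_pos: [0.5329, -0.3625, 0.1575]
tool_rot: [-0.0, 0.707, 0.707, 0.0]
contact_force: [0.6, 0.4, 0.2]
finger_gap: 0.0882
[ 0.53289916 -0.36252281  0.15754662] [-2.44531196e-04  7.06816699e-01  7.07396657e-01  2.51970763e-04]
```

View pics/w21.png

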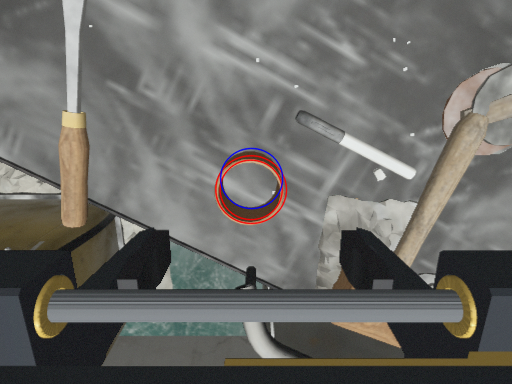

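View pics/w21c.png

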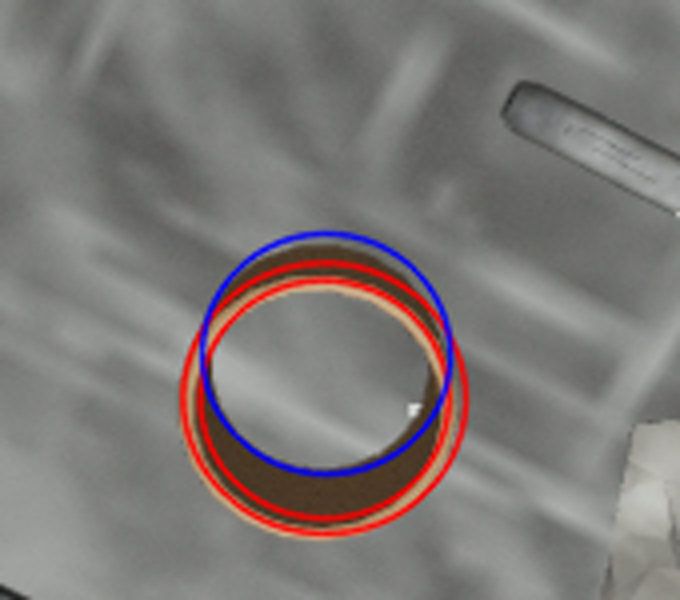

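View pics/side9.png

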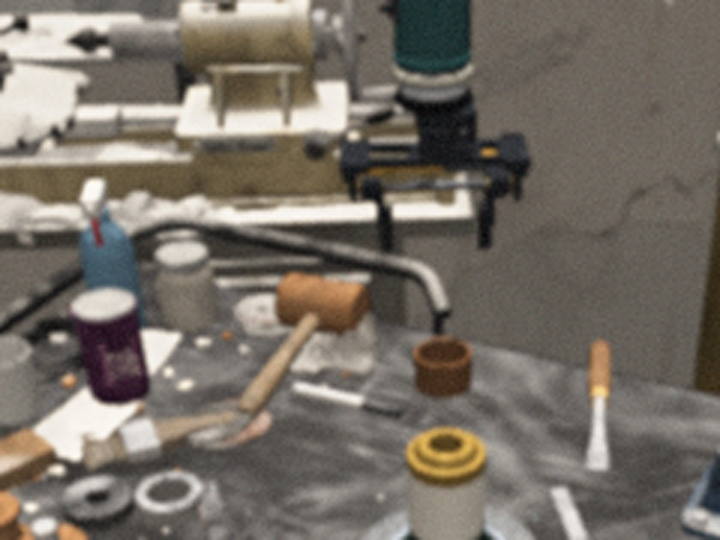

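```bash
python3 - <<'E'
from h import *
_,cw,st=shot("wrist"); _,cs,_=shot("side"); _,cc,_=shot("scene")
def tri(a,ua,b,ub):
    X=cv2.triangulatePoints(a[0]@np.c_[a[1],a[2]],b[0]@np.c_[b[1],b[2]],np.array(ua,float).reshape(2,1),np.array(ub,float).reshape(2,1));return (X[:3]/X[3]).ravel().round(3)
for uw,us in [((251,268),(246,130)),((250,285),(246.5,123)),((253,315),(245,114))]:
    X=tri(cw,uw,cs,us);print(X,proj(cw,X),proj(cs,X),proj(cc,X))
b,_,_=shot("scene");crop(b,320,220,480,300,5,"sc7.png")
w,_,_=shot("wrist");crop(w,180,180,360,370,4,"w22.png")
E
```

```text
[ 0.528 -0.473  0.013] [[249.78162897 268.31508588]] [[245.9238144  129.89074808]] [[382.01127367 281.40643273]]
[ 0.526 -0.477  0.038] [[247.55634251 284.37429844]] [[246.29749171 123.15395519]] [[385.37780075 275.42741745]]
[ 0.53  -0.492  0.067] [[251.15548963 315.15320163]] [[244.81874975 113.89535485]] [[395.28776996 269.39870415]]
```

View pics/sc7.png

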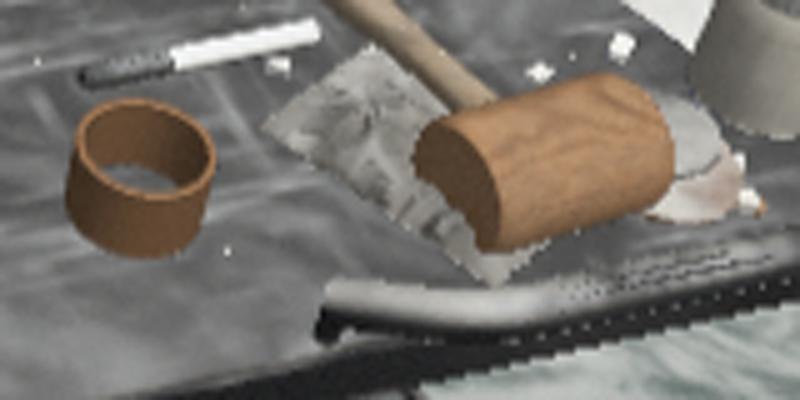

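View pics/w22.png

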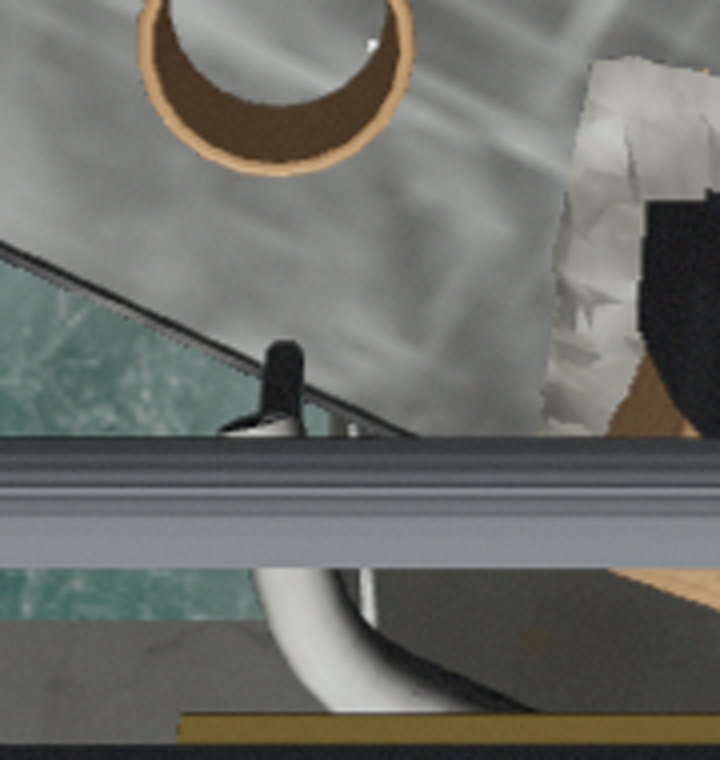

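```bash
python3 -m inch '[[1,-11.5,-5.1,10,0,0,0],[1,0,0,30,0,0,0],[1,0,0,32,0,0,0],[1,0,0,30,0,0,0],[1,0,0,20,0,0,0]]' && python3 -m inch '[[1,0,0,10,0,0,0],[1,0,0,5,0,0,0],[1,0,0,0,0,0,0],[1,0,0,0,0,0,0],[1,0,0,0,0,0,0]]';python3 - <<'E'
from h import *
b,c,st=shot("wrist"); print(st["tcp_pos"],st["tool_rot"])
x,y=.5278,-.374
circ(b,c,x,y,.042,.033);circ(b,c,x,y,.042,.029);circ(b,c,x,y,.0,.029,(255,0,0))
crop(b,120,140,400,310,3,"w23c.png")
E
```

```text
clock: 25.0
tcp_pos: [0.5252, -0.3748, 0.0314]
tool_rot: [-0.002, 0.707, 0.707, -0.0]
contact_force: [-0.1, 0.4, -0.3]
finger_gap: 0.088
clock: 25.42
tcp_pos: [0.5287, -0.3765, 0.0223]
tool_rot: [0.002, 0.707, 0.707, 0.0]
contact_force: [-0.5, -0.7, 0.1]
finger_gap: 0.0879
[ 0.52874785 -0.37649783  0.02227164] [1.66854196e-03 7.07114322e-01 7.07097246e-01 1.88157365e-04]
```

View pics/w23c.png

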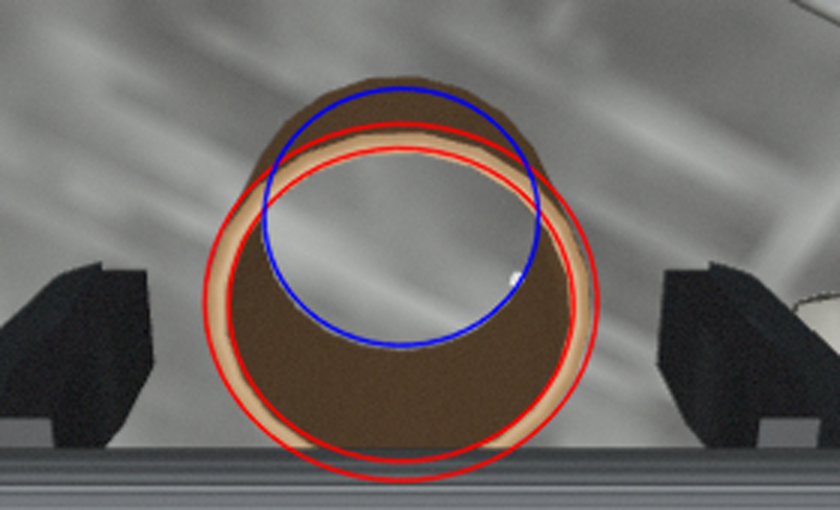

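```bash
python3 -m inch '[[1,2,-1,6,0,0,0],[1,0,0,6,0,0,0],[1,0,0,3,0,0,0],[1,0,0,1,0,0,0],[1,0,0,0,0,0,0]]' && python3 -m inch '[[1,0,0,1,0,0,0],[1,0,0,0,0,0,0],[1,0,0,0,0,0,0]]'
```

```text
clock: 25.88
tcp_pos: [0.526, -0.3729, 0.0036]
tool_rot: [-0.001, 0.707, 0.707, -0.0]
contact_force: [0.0, -0.0, 0.5]
finger_gap: 0.088
clock: 26.13
tcp_pos: [0.5265, -0.3734, 0.0034]
tool_rot: [0.0, 0.707, 0.707, 0.0]
contact_force: [-0.1, -0.2, -0.1]
finger_gap: 0.0883
```

```bash
python3 -m inch '[[0.9,-0.8,1,0,0,0,0],[0.8,0,0,0,0,0,0],[0.72,0,0,0,0,0,0],[0.65,0,0,0,0,0,0],[0.6,0,0,0,0,0,0]]' 25 && python3 -m inch '[[0.6,0,0,0,0,0,0],[0.6,0,0,0,0,0,0],[0.6,0,0,0,0,0,0]]';python3 - <<'E'
from h import *
b,c,st=shot("wrist");t=st["tcp_pos"]; print(t,st["tool_rot"])
x,y=t[:2]
circ(b,c,x,y,.042,.029);circ(b,c,x,y,0,.029,(0,255,0))
crop(b,120,140,400,310,3,"w24c.png")
E
```

```text
clock: 26.55
tcp_pos: [0.5276, -0.3742, 0.0035]
tool_rot: [0.0, 0.707, 0.707, 0.0]
contact_force: [-0.2, -0.2, 0.7]
finger_gap: 0.0658
clock: 26.8
tcp_pos: [0.5276, -0.3742, 0.0035]
tool_rot: [0.0, 0.707, 0.707, 0.0]
contact_force: [0.3, -0.9, 0.9]
finger_gap: 0.0658
[ 0.52759493 -0.37422618  0.00348003] [1.48041788e-04 7.07110377e-01 7.07103170e-01 1.59543828e-05]
```

View pics/w24c.png

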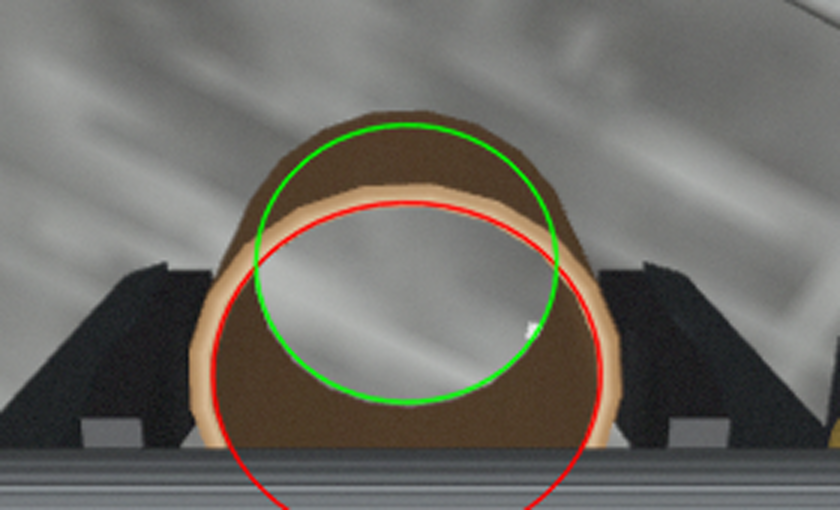

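```bash
python3 -m inch '[[0.6,0,0,-5,0,0,0],[0.6,0,0,-25,0,0,0],[0.6,0,0,-38,0,0,0],[0.6,0,0,-38,0,0,0],[0.6,0,0,-38,0,0,0]]' && python3 -m inch '[[0.6,10,0,-30,0,0,0],[0.6,30,1,-18,0,0,0],[0.6,36,1,-4,0,0,0],[0.6,38,1,0,0,0,0],[0.6,38,1,0,0,0,0]]' && python3 -m inch '[[0.6,38,2,0,0,0,0],[0.6,38,2,0,0,0,0],[0.6,38,2,0,0,0,0],[0.6,36,2,0,0,0,0],[0.6,30,1,0,0,0,0]]' && python3 -m inch '[[0.6,20,1,0,0,0,0],[0.6,10,0,0,0,0,0],[0.6,0,0,0,0,0,0],[0.6,0,0,0,0,0,0],[0.6,0,0,0,0,0,0]]'
```

```text
clock: 27.27
tcp_pos: [0.5266, -0.3735, 0.1482]
tool_rot: [-0.001, 0.707, 0.707, -0.0]
contact_force: [-0.0, -0.2, -0.8]
finger_gap: 0.0654
clock: 27.68
tcp_pos: [0.5314, -0.221, 0.2005]
tool_rot: [0.001, 0.708, 0.707, 0.0]
contact_force: [0.4, 0.3, -0.6]
finger_gap: 0.0655
clock: 28.1
tcp_pos: [0.5398, -0.0396, 0.1995]
tool_rot: [-0.0, 0.707, 0.707, 0.0]
contact_force: [-0.2, -0.8, -1.1]
finger_gap: 0.0656
clock: 28.52
tcp_pos: [0.5414, -0.0132, 0.1993]
tool_rot: [0.0, 0.707, 0.707, -0.0]
contact_force: [0.4, -0.8, -1.1]
finger_gap: 0.0659
```

```bash
python3 -m inch '[[0.6,5.2,0,3,0,0,0],[0.6,0,0,6,0,0,0],[0.6,0,0,6,0,0,0],[0.6,0,0,3,0,0,0],[0.6,0,0,0,0,0,0]]' && python3 -m inch '[[0.6,0,0,0,0,0,0],[0.6,0,0,0,0,0,0]]';python3 - <<'E'
from h import *
b,c,st=shot("wrist");t=st["tcp_pos"]; print(t,st["tool_rot"])
x,y=.5415,-.008
circ(b,c,x,y,.162,.033,(0,255,0));circ(b,c,x,y,.055,.045,(255,0,0));circ(b,c,t[0],t[1],t[2]-.0035+.042,.029)
crop(b,120,100,400,310,3,"w25c.png")
b,c,st=shot("side")
crop(b,200,70,300,230,4,"side10c.png")
E
```

```text
clock: 28.93
tcp_pos: [0.5404, -0.0073, 0.1797]
tool_rot: [-0.001, 0.707, 0.707, -0.001]
contact_force: [0.4, 0.6, -0.4]
finger_gap: 0.0658
clock: 29.1
tcp_pos: [0.5415, -0.0071, 0.1813]
tool_rot: [-0.0, 0.707, 0.707, -0.0]
contact_force: [1.2, -0.5, -1.0]
finger_gap: 0.0656
[ 0.54152008 -0.00709056  0.18129333] [-2.26495128e-05  7.07182643e-01  7.07030909e-01 -4.89891556e-05]
```

View pics/w25c.png

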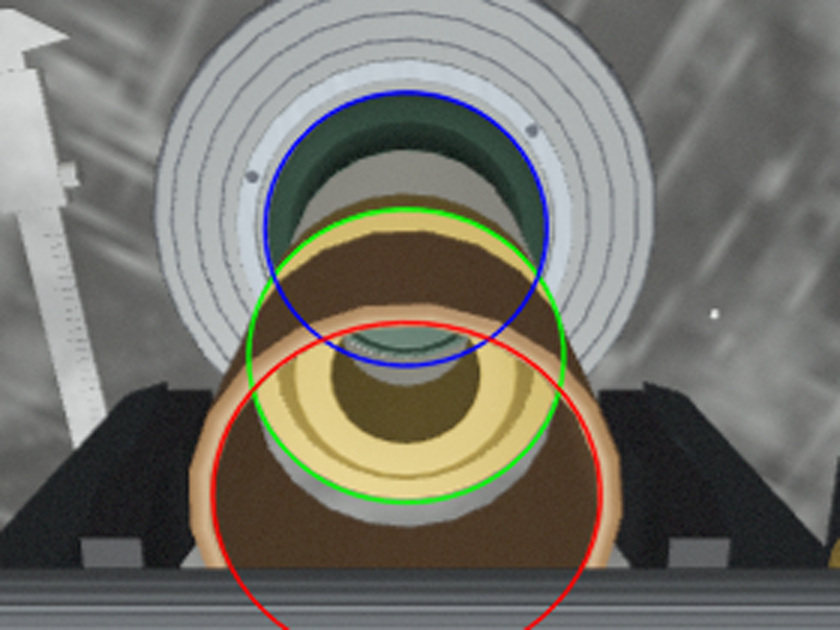

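View pics/side10c.png

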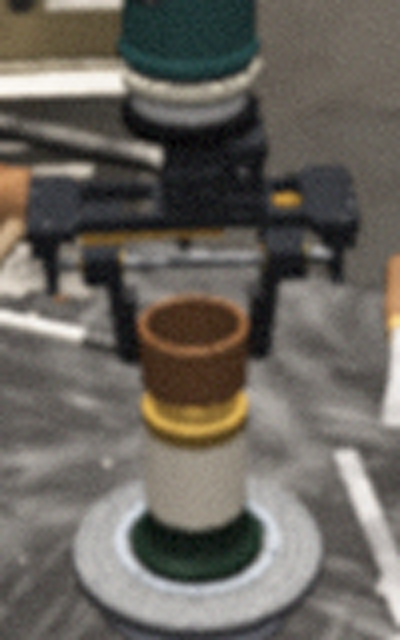

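Aligned; a 0.8 mm correction in y, then lower the remaining 16 mm.

```bash
python3 -m inch '[[0.6,-0.8,0,3,0,0,0],[0.6,0,0,3,0,0,0],[0.6,0,0,2,0,0,0],[0.6,0,0,0,0,0,0],[0.6,0,0,0,0,0,0]]' && python3 -m inch '[[0.6,0,0,2,0,0,0],[0.6,0,0,2,0,0,0],[0.6,0,0,0,0,0,0],[0.6,0,0,0,0,0,0]]' && python3 -m inch '[[0.6,0,0,1.5,0,0,0],[0.6,0,0,0,0,0,0],[0.6,0,0,0,0,0,0]]'
```

```text
clock: 29.62
tcp_pos: [0.5412, -0.0077, 0.173]
tool_rot: [-0.0, 0.707, 0.707, -0.0]
contact_force: [0.4, 0.6, -1.1]
finger_gap: 0.0654
clock: 29.95
tcp_pos: [0.5413, -0.0077, 0.1691]
tool_rot: [-0.0, 0.707, 0.707, -0.0]
contact_force: [0.8, 0.1, -1.0]
finger_gap: 0.0658
clock: 30.2
tcp_pos: [0.5414, -0.0077, 0.1678]
tool_rot: [-0.0, 0.707, 0.707, -0.0]
contact_force: [-0.1, -0.9, -1.0]
finger_gap: 0.0657
```

```bash
python3 -m inch '[[0.6,0,0,0.8,0,0,0],[0.6,0,0,0,0,0,0]]' && python3 -m inch '[[0.6,0,0,0.6,0,0,0],[0.6,0,0,0,0,0,0]]'
```

```text
clock: 30.37
tcp_pos: [0.5414, -0.0077, 0.167]
tool_rot: [-0.0, 0.707, 0.707, -0.0]
contact_force: [0.4, 0.1, -1.4]
finger_gap: 0.0658
clock: 30.53
tcp_pos: [0.5414, -0.0077, 0.1664]
tool_rot: [-0.0, 0.707, 0.707, -0.0]
contact_force: [-0.5, 1.3, -1.7]
finger_gap: 0.0657
```

```bash
python3 -m inch '[[0.6,0,0,0.6,0,0,0],[0.6,0,0,0,0,0,0]]' && python3 -m inch '[[0.6,0,0,0.5,0,0,0],[0.6,0,0,0,0,0,0]]'&& python3 -m inch '[[0.6,0,0,0.5,0,0,0],[0.6,0,0,0,0,0,0]]'
```

```text
clock: 30.7
tcp_pos: [0.5414, -0.0077, 0.1657]
tool_rot: [-0.0, 0.707, 0.707, -0.0]
contact_force: [-0.2, 0.8, -1.4]
finger_gap: 0.0661
clock: 30.87
tcp_pos: [0.5415, -0.0077, 0.1654]
tool_rot: [0.0, 0.707, 0.707, 0.0]
contact_force: [-0.1, 0.6, -0.5]
finger_gap: 0.0656
clock: 31.03
tcp_pos: [0.5416, -0.0078, 0.1654]
tool_rot: [0.0, 0.707, 0.707, 0.0]
contact_force: [-0.8, -0.3, 3.1]
finger_gap: 0.066
```

```bash
python3 -m inch '[[0.8,0,0,-0.5,0,0,0],[1,0,0,0,0,0,0],[1,0,0,0,0,0,0],[1,0,0,0,0,0,0]]' && python3 -m inch '[[1,0,0,-10,0,0,0],[1,0,0,-25,0,0,0],[1,0,0,-25,0,0,0],[1,0,0,-20,0,0,0],[1,0,0,-10,0,0,0]]' && python3 -m inch '[[1,0,0,0,0,0,0],[1,0,0,0,0,0,0],[1,0,0,0,0,0,0]]';python3 - <<'E'
from h import *
b,c,st=shot("wrist"); print(st["tcp_pos"],st["contact_force"])
x,y=.5415,-.008
circ(b,c,x,y,.204,.029);circ(b,c,x,y,.162,.029,(0,255,0));circ(b,c,x,y,.055,.045,(255,0,0))
crop(b,150,80,360,280,3,"w26c.png")
b,c,st=shot("side")
circ(b,c,x,y,.204,.033,(0,255,0));circ(b,c,x,y,.162,.033,(0,0,255))
crop(b,200,70,300,230,4,"side11c.png")
E
```

```text
clock: 31.37
tcp_pos: [0.5415, -0.0077, 0.1652]
tool_rot: [-0.0, 0.707, 0.707, -0.0]
contact_force: [-0.4, 0.2, 0.1]
finger_gap: 0.0873
clock: 31.78
tcp_pos: [0.5431, -0.0078, 0.2594]
tool_rot: [0.002, 0.707, 0.707, 0.002]
contact_force: [1.0, -0.6, -0.4]
finger_gap: 0.0882
clock: 32.03
tcp_pos: [0.5406, -0.0077, 0.2539]
tool_rot: [-0.001, 0.707, 0.707, -0.001]
contact_force: [0.1, -1.1, -0.9]
finger_gap: 0.0879
[ 0.54062703 -0.00768116  0.25391335] [ 0.14731079 -1.06811984 -0.91001315]
```

View pics/w26c.png

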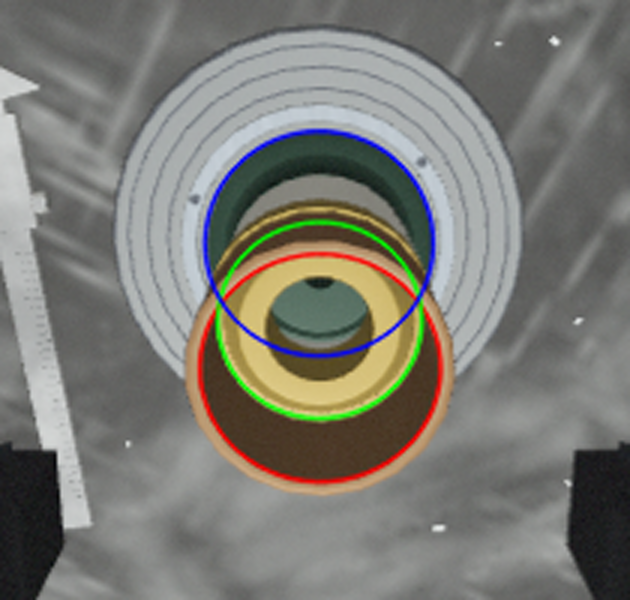

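View pics/side11c.png

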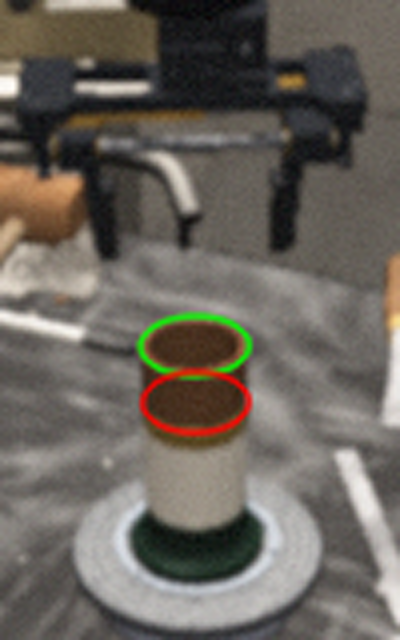

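```bash
python3 -m inch '[[1,20,-4,0,0,0,0],[1,38,-8,0,0,0,0],[1,38,-8,0,0,0,0],[1,38,-8,8,0,0,0],[1,38,-8,18,0,0,0]]' && python3 -m inch '[[1,38,-8,22,0,0,0],[1,30,-6,22,0,0,0],[1,20,-4,18,0,0,0],[1,8,-1,10,0,0,0],[1,0,0,0,0,0,0]]' && python3 -m inch '[[1,0,0,0,0,0,0],[1,0,0,0,0,0,0]]';python3 - <<'E'
from h import *
b,c,st=shot("wrist"); print(st["tcp_pos"],st["tool_rot"])
x,y=.486,.253
circ(b,c,x,y,.042,.033);circ(b,c,x,y,.0,.0255,(255,0,0))
cv2.imwrite("pics/w27.png",b)
crop(b,170,90,340,240,4,"w27c.png")
E
```

```text
clock: 32.55
tcp_pos: [0.5062, 0.165, 0.2308]
tool_rot: [0.001, 0.707, 0.707, 0.001]
contact_force: [1.6, 0.1, 0.2]
finger_gap: 0.0881
clock: 32.97
tcp_pos: [0.4843, 0.257, 0.1552]
tool_rot: [-0.001, 0.706, 0.708, -0.003]
contact_force: [-0.5, -0.4, -0.2]
finger_gap: 0.0881
clock: 33.13
tcp_pos: [0.4881, 0.2559, 0.16]
tool_rot: [0.0, 0.707, 0.707, 0.0]
contact_force: [0.5, 0.4, 0.5]
finger_gap: 0.0886
[0.48809777 0.25587267 0.16002175] [3.98288980e-04 7.07399453e-01 7.06813822e-01 2.77175592e-04]
```

View pics/w27.png

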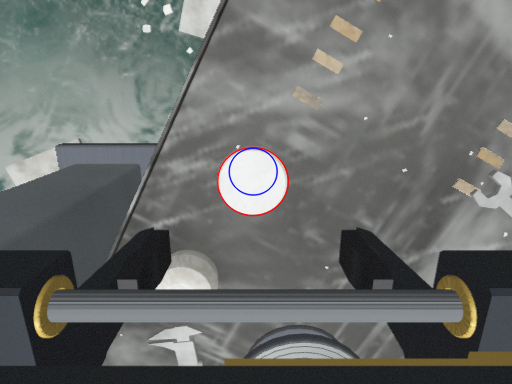

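View pics/w27c.png

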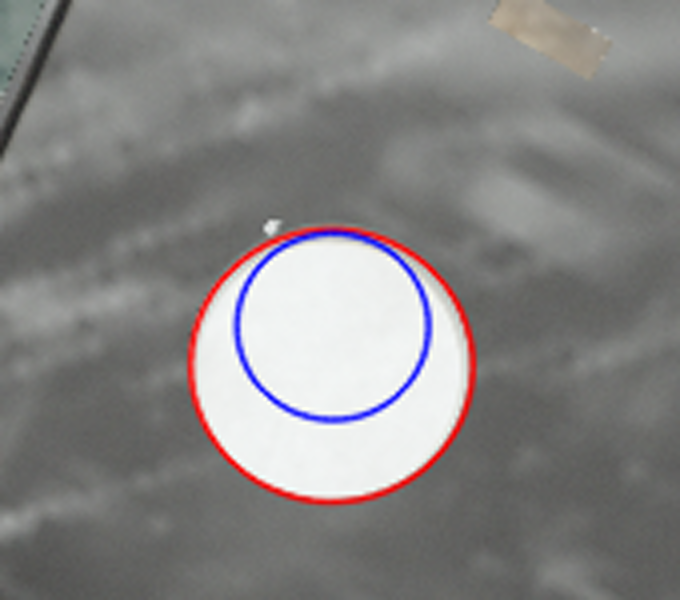

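```bash
python3 -m inch '[[1,-3,-2,8,0,0,0],[1,0,0,30,0,0,0],[1,0,0,32,0,0,0],[1,0,0,30,0,0,0],[1,0,0,18,0,0,0]]' && python3 -m inch '[[1,0,0,8,0,0,0],[1,0,0,3,0,0,0],[1,0,0,0,0,0,0],[1,0,0,0,0,0,0],[1,0,0,0,0,0,0]]';python3 - <<'E'
from h import *
b,c,st=shot("wrist"); print(st["tcp_pos"],st["tool_rot"])
x,y=.486,.253
circ(b,c,x,y,.042,.033);circ(b,c,x,y,.0,.0255,(255,0,0))
crop(b,120,140,400,310,3,"w28c.png")
E
```

```text
clock: 33.6
tcp_pos: [0.4841, 0.2518, 0.0388]
tool_rot: [-0.0, 0.708, 0.707, -0.001]
contact_force: [0.4, -0.1, -0.5]
finger_gap: 0.0879
clock: 34.02
tcp_pos: [0.4868, 0.2543, 0.0322]
tool_rot: [0.001, 0.707, 0.707, 0.002]
contact_force: [0.7, -0.1, 0.1]
finger_gap: 0.0879
[0.48683679 0.25431421 0.03215608] [5.76526654e-04 7.07214367e-01 7.06997068e-01 1.62869984e-03]
```

View pics/w28c.png

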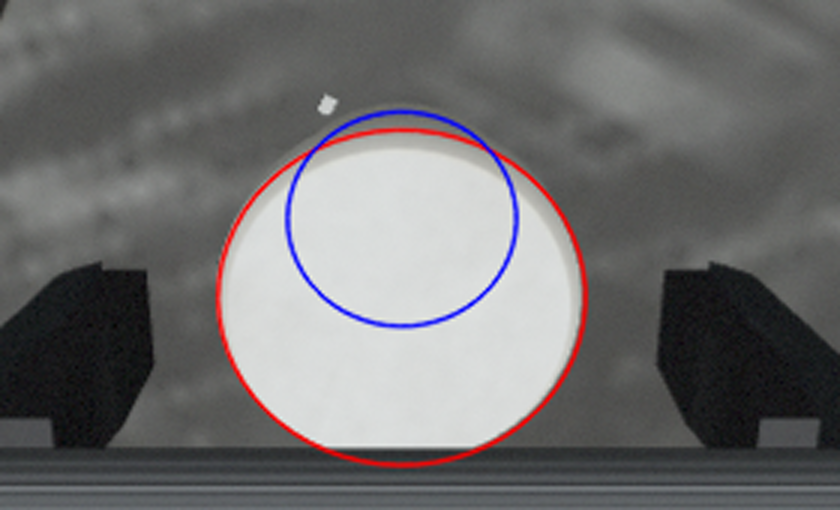

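```bash
python3 -m inch '[[1,-1.3,-1,5,0,0,0],[1,0,0,5,0,0,0],[1,0,0,3,0,0,0],[1,0,0,1,0,0,0],[1,0,0,0,0,0,0]]' && python3 -m inch '[[1,0,0,0.5,0,0,0],[1,0,0,0,0,0,0],[1,0,0,0,0,0,0]]'
```

```text
clock: 34.48
tcp_pos: [0.4836, 0.2522, 0.0156]
tool_rot: [-0.0, 0.707, 0.707, -0.001]
contact_force: [0.3, 0.2, 0.7]
finger_gap: 0.0882
clock: 34.73
tcp_pos: [0.4843, 0.2525, 0.0158]
tool_rot: [0.0, 0.707, 0.707, 0.0]
contact_force: [0.8, -0.1, -0.5]
finger_gap: 0.0881
```

```bash
python3 -m inch '[[0.9,0.4,1.3,-0.5,0,0,0],[0.8,0,0,0,0,0,0],[0.72,0,0,0,0,0,0],[0.65,0,0,0,0,0,0],[0.6,0,0,0,0,0,0]]' 35 && python3 -m inch '[[0.6,0,0,0,0,0,0],[0.6,0,0,0,0,0,0],[0.6,0,0,0,0,0,0]]';python3 - <<'E'
from h import *
b,c,st=shot("wrist");t=st["tcp_pos"]; print(t,st["tool_rot"])
x,y=t[:2]
circ(b,c,x,y,.042,.033)
crop(b,120,140,400,310,3,"w29c.png")
b,c,st=shot("scene");crop(b,140,80,250,200,5,"sc8.png")
E
```

```text
clock: 35.15
tcp_pos: [0.4857, 0.2529, 0.0164]
tool_rot: [0.0, 0.707, 0.707, 0.0]
contact_force: [0.1, 0.0, 0.4]
finger_gap: 0.062
clock: 35.4
tcp_pos: [0.4857, 0.2529, 0.0164]
tool_rot: [0.0, 0.707, 0.707, 0.0]
contact_force: [0.0, 0.3, 0.1]
finger_gap: 0.0618
[0.48571692 0.25288679 0.01641961] [8.78022993e-05 7.07101333e-01 7.07112202e-01 1.75621874e-04]
```

View pics/w29c.png

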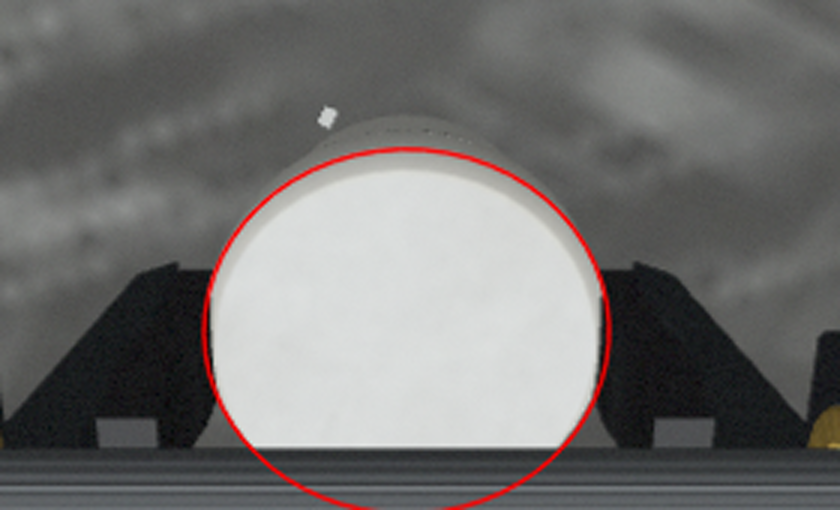

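View pics/sc8.png

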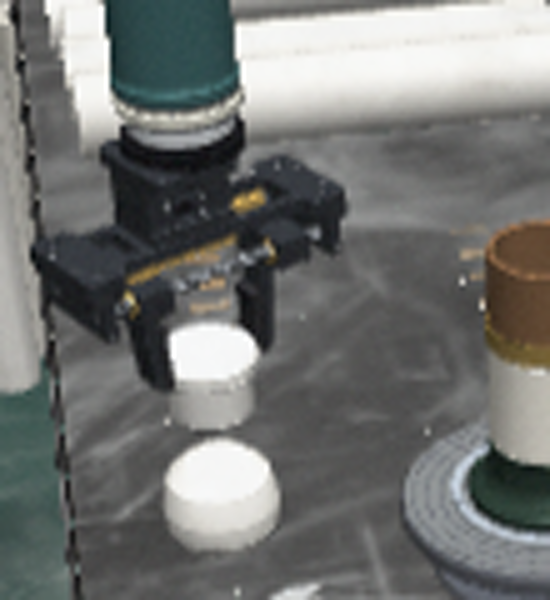

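```bash
python3 -m inch '[[0.85,0,0,0,0,0,0],[1,0,0,0,0,0,0],[1,0,0,3,0,0,0],[1,0,0,3,0,0,0],[1,0,0,1.4,0,0,0]]' && python3 -m inch '[[1,0,0,0,0,0,0],[1,0,0,0,0,0,0],[1,0,0,0,0,0,0]]' && python3 -m inch '[[0.9,0,0,0,0,0,0],[0.8,0,0,0,0,0,0],[0.72,0,0,0,0,0,0],[0.65,0,0,0,0,0,0],[0.6,0,0,0,0,0,0]]' 35 && python3 -m inch '[[0.6,0,0,0,0,0,0],[0.6,0,0,0,0,0,0]]'
```

```text
clock: 35.92
tcp_pos: [0.4849, 0.2526, 0.0081]
tool_rot: [-0.0, 0.707, 0.707, -0.001]
contact_force: [-0.3, -0.1, 0.5]
finger_gap: 0.088
clock: 36.17
tcp_pos: [0.4855, 0.2528, 0.0088]
tool_rot: [-0.0, 0.707, 0.707, -0.0]
contact_force: [-0.4, -0.6, 0.6]
finger_gap: 0.0882
clock: 36.58
tcp_pos: [0.4857, 0.2529, 0.009]
tool_rot: [0.0, 0.707, 0.707, 0.0]
contact_force: [0.8, -0.2, -0.1]
finger_gap: 0.0621
clock: 36.75
tcp_pos: [0.4857, 0.2529, 0.009]
tool_rot: [0.0, 0.707, 0.707, 0.0]
contact_force: [-0.3, -0.2, 0.2]
finger_gap: 0.0617
```

```bash
python3 -m inch '[[0.6,0,0,-3,0,0,0],[0.6,0,0,-5,0,0,0],[0.6,0,0,-7,0,0,0],[0.6,0,0,0,0,0,0],[0.6,0,0,0,0,0,0]]';python3 - <<'E'
from h import *
b,c,st=shot("wrist");t=st["tcp_pos"]; print(t,st["contact_force"],st["finger_gap"])
x,y=t[:2];z=t[2]-.009
circ(b,c,x,y,.042+z,.033);circ(b,c,x,y,.042+z,.031,(0,255,0))
crop(b,120,140,400,310,3,"w30c.png")
b,c,st=shot("side");crop(b,220,200,340,320,5,"side12.png")
E
```

```text
clock: 37.17
tcp_pos: [0.4861, 0.2532, 0.0247]
tool_rot: [0.0, 0.707, 0.707, 0.001]
contact_force: [-0.1, -0.1, -2.2]
finger_gap: 0.0621
[0.48610359 0.25315671 0.02470686] [-0.11658183 -0.1222617  -2.17584728] 0.062109805215897
```

View pics/w30c.png

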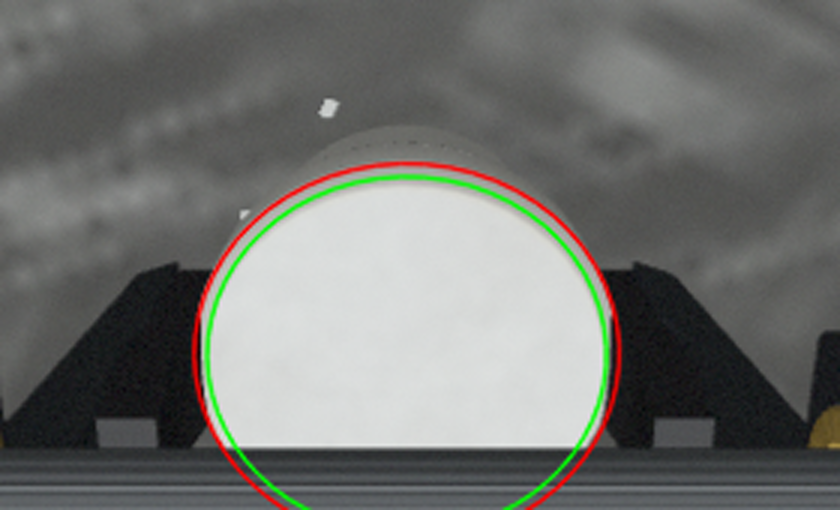

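View pics/side12.png

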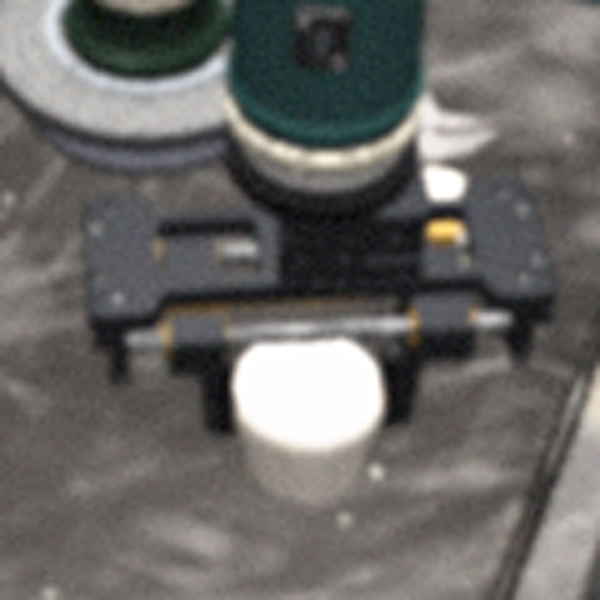

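```bash
python3 -m inch '[[0.6,0,0,-15,0,0,0],[0.6,0,0,-35,0,0,0],[0.6,0,0,-38,0,0,0],[0.6,0,0,-38,0,0,0],[0.6,0,0,-38,0,0,0]]' && python3 -m inch '[[0.6,-8,2,-30,0,0,0],[0.6,-25,5,-14,0,0,0],[0.6,-35,7,-3,0,0,0],[0.6,-35,7,0,0,0,0],[0.6,-35,7,0,0,0,0]]' && python3 -m inch '[[0.6,-35,8,0,0,0,0],[0.6,-35,7,0,0,0,0],[0.6,-26,6,0,0,0,0],[0.6,-15,4,0,0,0,0],[0.6,-6,2,0,0,0,0]]' && python3 -m inch '[[0.6,0,0,0,0,0,0],[0.6,0,0,0,0,0,0],[0.6,0,0,0,0,0,0]]'
```

```text
clock: 37.68
tcp_pos: [0.4847, 0.2525, 0.1889]
tool_rot: [-0.0, 0.707, 0.707, -0.001]
contact_force: [0.0, 0.3, -2.3]
finger_gap: 0.0616
clock: 38.1
tcp_pos: [0.5137, 0.1138, 0.2355]
tool_rot: [0.0, 0.707, 0.708, 0.001]
contact_force: [0.0, -0.0, -2.6]
finger_gap: 0.0618
clock: 38.52
tcp_pos: [0.5405, -0.0046, 0.2344]
tool_rot: [0.0, 0.708, 0.706, -0.0]
contact_force: [0.4, 0.2, -1.5]
finger_gap: 0.062
clock: 38.77
tcp_pos: [0.5402, -0.001, 0.2346]
tool_rot: [-0.0, 0.707, 0.707, -0.0]
contact_force: [0.3, 0.5, -2.6]
finger_gap: 0.0621
```

```bash
python3 -m inch '[[0.6,-6.8,1.3,0,0,0,0],[0.6,0,0,4,0,0,0],[0.6,0,0,4,0,0,0],[0.6,0,0,0,0,0,0],[0.6,0,0,0,0,0,0]]' && python3 -m inch '[[0.6,0,0,0,0,0,0],[0.6,0,0,0,0,0,0]]';python3 - <<'E'
from h import *
b,c,st=shot("wrist");t=st["tcp_pos"]; print(t,st["tool_rot"])
x,y=.5415,-.008
circ(b,c,x,y,.204,.029);circ(b,c,x,y,.055,.045,(255,0,0));circ(b,c,x,y,.051,.055,(255,0,0))
circ(b,c,t[0],t[1],t[2]-.009+.042,.033,(255,0,255))
crop(b,120,100,400,310,3,"w31c.png")
b,c,st=shot("side");crop(b,200,40,300,230,4,"side13.png")
b,c,st=shot("scene");crop(b,190,50,310,210,5,"sc9.png")
E
```

```text
clock: 39.18
tcp_pos: [0.5413, -0.0086, 0.2262]
tool_rot: [-0.001, 0.707, 0.707, -0.0]
contact_force: [-0.1, 0.4, -2.1]
finger_gap: 0.062
clock: 39.35
tcp_pos: [0.5419, -0.0088, 0.227]
tool_rot: [0.0, 0.707, 0.707, 0.0]
contact_force: [-0.6, 0.1, -1.7]
finger_gap: 0.0622
[ 0.54185359 -0.00883715  0.2269661 ] [2.10077193e-05 7.07057140e-01 7.07156417e-01 4.92866304e-05]
```

View pics/w31c.png

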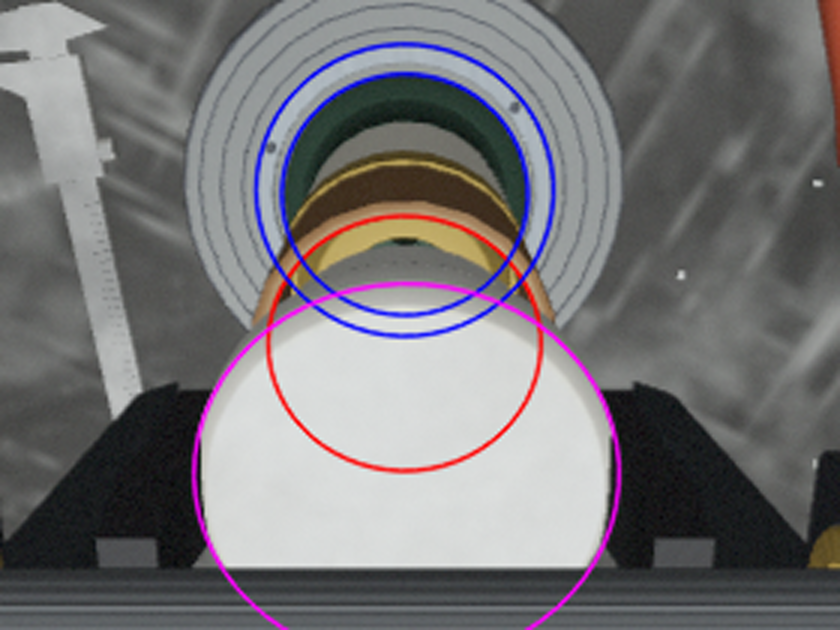

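View pics/side13.png

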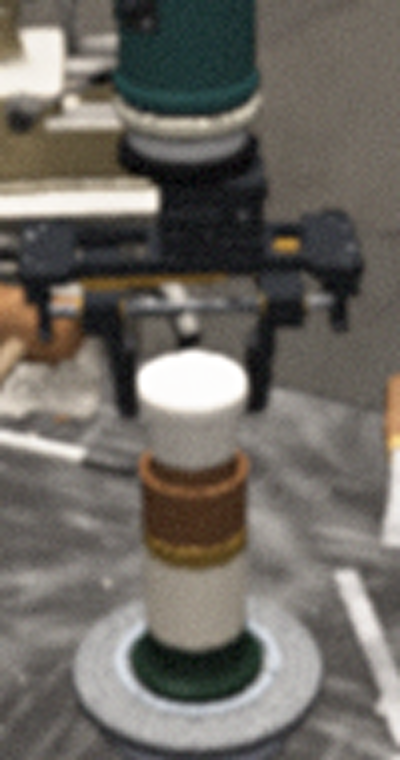

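View pics/sc9.png

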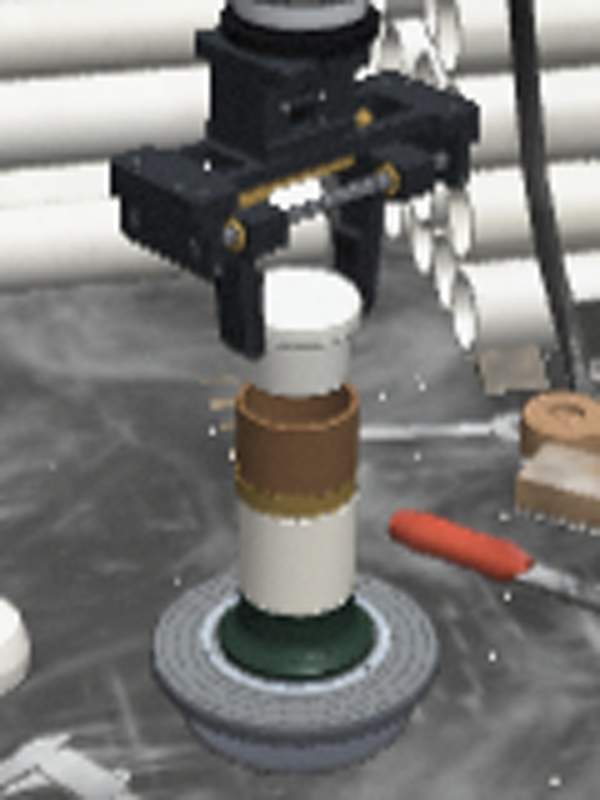

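```bash
python3 -m inch '[[0.6,0.9,-0.3,4,0,0,0],[0.6,0,0,4,0,0,0],[0.6,0,0,3,0,0,0],[0.6,0,0,0,0,0,0],[0.6,0,0,0,0,0,0]]' && python3 -m inch '[[0.6,0,0,2,0,0,0],[0.6,0,0,2,0,0,0],[0.6,0,0,0,0,0,0],[0.6,0,0,0,0,0,0]]' && python3 -m inch '[[0.6,0,0,2,0,0,0],[0.6,0,0,2,0,0,0],[0.6,0,0,0,0,0,0],[0.6,0,0,0,0,0,0]]'
```

```text
clock: 39.92
tcp_pos: [0.5411, -0.0081, 0.2153]
tool_rot: [-0.0, 0.707, 0.707, -0.0]
contact_force: [-0.5, -0.5, -2.1]
finger_gap: 0.0616
clock: 40.25
tcp_pos: [0.5414, -0.0081, 0.2117]
tool_rot: [-0.0, 0.707, 0.707, -0.0]
contact_force: [0.1, 0.3, -2.4]
finger_gap: 0.0622
clock: 40.58
tcp_pos: [0.5414, -0.008, 0.2076]
tool_rot: [-0.0, 0.707, 0.707, -0.0]
contact_force: [0.1, 0.9, -1.2]
finger_gap: 0.0623
```

```bash
python3 -m inch '[[0.6,0,0,2,0,0,0],[0.6,0,0,2,0,0,0],[0.6,0,0,0,0,0,0]]' && python3 -m inch '[[0.6,0,0,2,0,0,0],[0.6,0,0,2,0,0,0],[0.6,0,0,0,0,0,0]]' && python3 -m inch '[[0.6,0,0,2,0,0,0],[0.6,0,0,2,0,0,0],[0.6,0,0,0,0,0,0]]' && python3 -m inch '[[0.6,0,0,2,0,0,0],[0.6,0,0,2,0,0,0],[0.6,0,0,0,0,0,0],[0.6,0,0,0,0,0,0]]'
```

```text
clock: 40.83
tcp_pos: [0.5412, -0.008, 0.2033]
tool_rot: [-0.0, 0.707, 0.707, -0.0]
contact_force: [-0.0, -0.2, -2.2]
finger_gap: 0.0621
clock: 41.08
tcp_pos: [0.5412, -0.008, 0.1993]
tool_rot: [-0.0, 0.707, 0.707, -0.0]
contact_force: [-1.2, 0.6, -2.1]
finger_gap: 0.0616
clock: 41.33
tcp_pos: [0.5412, -0.008, 0.1953]
tool_rot: [-0.0, 0.707, 0.707, -0.0]
contact_force: [-0.2, -0.8, -2.2]
finger_gap: 0.0622
clock: 41.67
tcp_pos: [0.5414, -0.008, 0.1917]
tool_rot: [-0.0, 0.707, 0.707, -0.0]
contact_force: [-0.7, -0.1, -2.0]
finger_gap: 0.0621
```

```bash
python3 -m inch '[[0.6,0,0,2,0,0,0],[0.6,0,0,1,0,0,0],[0.6,0,0,0,0,0,0],[0.6,0,0,0,0,0,0]]' && python3 -m inch '[[0.6,0,0,1,0,0,0],[0.6,0,0,0,0,0,0]]' && python3 -m inch '[[0.6,0,0,1,0,0,0],[0.6,0,0,0,0,0,0]]' && python3 -m inch '[[0.6,0,0,0.7,0,0,0],[0.6,0,0,0,0,0,0]]'
```

```text
clock: 42.0
tcp_pos: [0.5414, -0.0081, 0.1888]
tool_rot: [-0.0, 0.707, 0.707, -0.0]
contact_force: [0.3, 0.3, -1.9]
finger_gap: 0.0619
clock: 42.17
tcp_pos: [0.5417, -0.0081, 0.1881]
tool_rot: [0.0, 0.707, 0.707, 0.0]
contact_force: [-0.5, 0.7, -2.0]
finger_gap: 0.0619
clock: 42.33
tcp_pos: [0.5418, -0.0081, 0.1879]
tool_rot: [0.0, 0.707, 0.707, 0.0]
contact_force: [-0.7, 0.2, 3.3]
finger_gap: 0.0618
clock: 42.5
tcp_pos: [0.5419, -0.0081, 0.1878]
tool_rot: [0.0, 0.707, 0.707, 0.0]
contact_force: [-2.6, 0.1, 7.0]
finger_gap: 0.0622
```

```bash
python3 - <<'E'
from h import *
b,c,st=shot("wrist");t=st["tcp_pos"]; print(t,st["contact_force"],st["torque"])
b0=b.copy()
for dz,cl in ((0,(0,0,255)),(.003,(0,255,0))):
  circ(b,c,.5415,-.008,.218+dz,.033,cl)
crop(b,120,100,400,310,3,"w32c.png")
b,c,st=shot("side");crop(b,215,100,285,180,8,"side14.png")
b,c,st=shot("scene");crop(b,215,90,285,160,8,"sc10.png")
E
```

```text
[ 0.54191514 -0.00810396  0.18779482] [-2.60595177  0.05715119  7.00472392] [ 0.06211095  0.6408339  -0.03559982]
```

View pics/w32c.png

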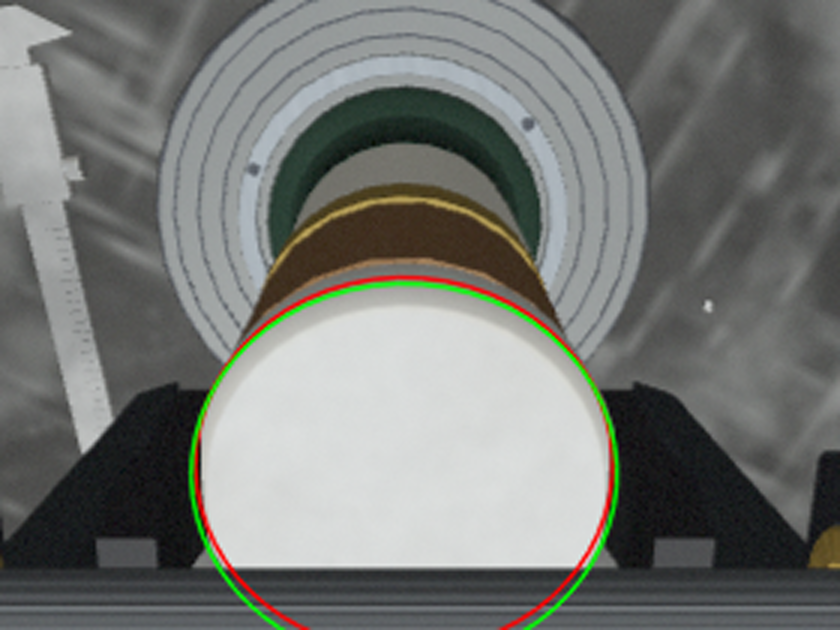

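View pics/side14.png

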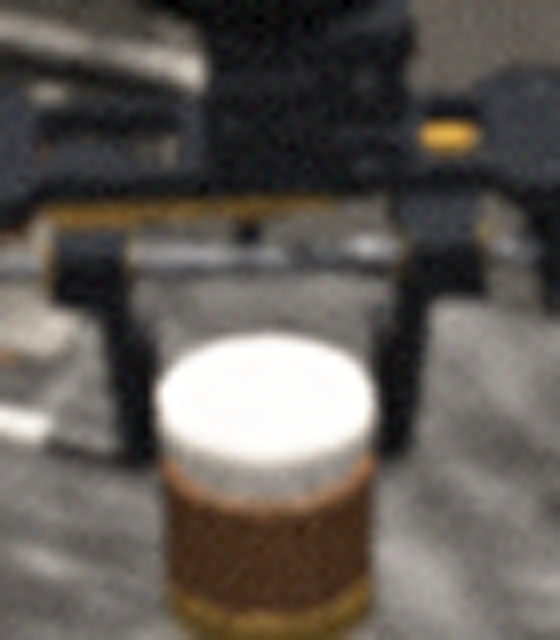

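View pics/sc10.png

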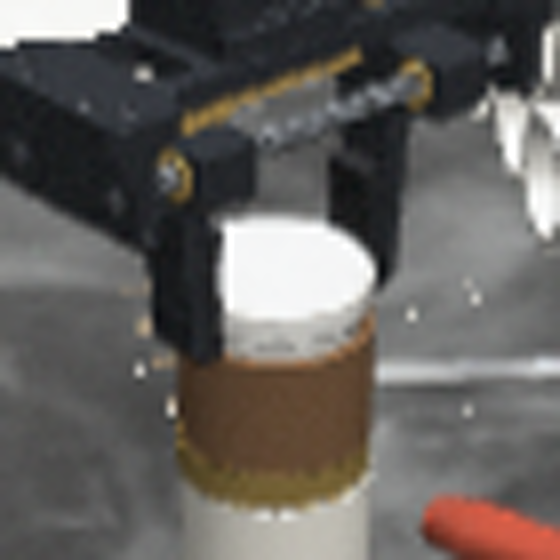

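```bash
python3 -m inch '[[0.6,0,0,-3,0,0,0],[0.6,0,0,-8,0,0,0],[0.6,0,0,-12,0,0,0],[0.6,0,0,-14,0,0,0],[0.6,0,0,-10,0,0,0]]' && python3 -m inch '[[0.6,0,0,-4,0,0,0],[0.6,0,0,0,0,0,0],[0.6,0,0,0,0,0,0]]';python3 - <<'E'
from h import *
b,c,st=shot("side");x,y=.5415,-.008
circ(b,c,x,y,.204,.033,(0,255,0))
crop(b,200,40,300,230,4,"side15.png")
b,c,st=shot("scene");crop(b,200,60,300,190,6,"sc11.png")
E
```

```text
clock: 43.07
tcp_pos: [0.5421, -0.0081, 0.2349]
tool_rot: [0.001, 0.707, 0.707, 0.0]
contact_force: [0.0, -0.4, -2.3]
finger_gap: 0.0621
clock: 43.32
tcp_pos: [0.5416, -0.0081, 0.2373]
tool_rot: [0.0, 0.707, 0.707, 0.0]
contact_force: [-1.0, 0.3, -2.5]
finger_gap: 0.0619
```

View pics/sc11.png

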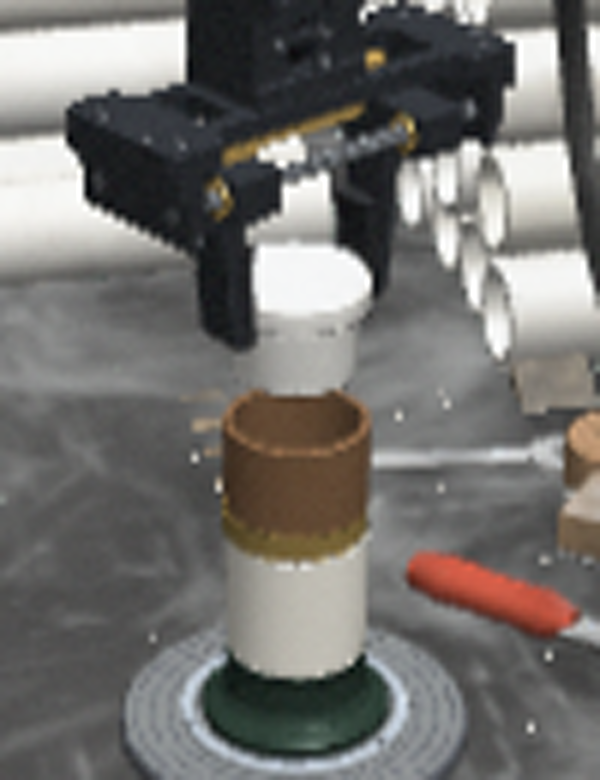

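View pics/side15.png

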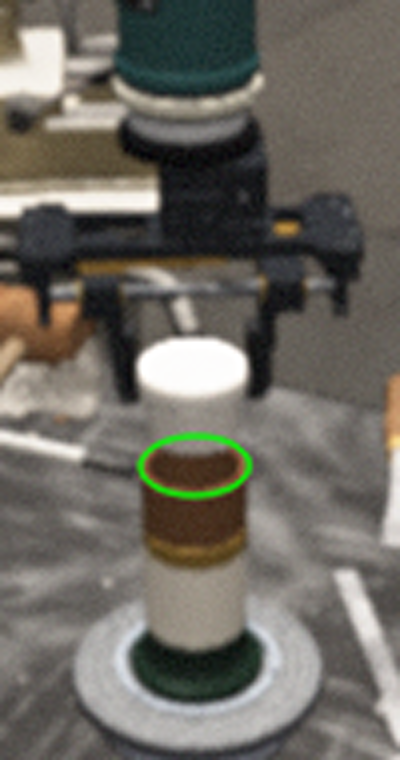

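```bash
python3 -m inch '[[0.6,10,-2,0,0,0,0],[0.6,28,-6,0,0,0,0],[0.6,36,-7,0,0,0,0],[0.6,36,-8,0,0,0,0],[0.6,36,-8,0,0,0,0]]' && python3 -m inch '[[0.6,36,-8,0,0,0,0],[0.6,34,-7,8,0,0,0],[0.6,25,-6,22,0,0,0],[0.6,14,-3,32,0,0,0],[0.6,6,-1,34,0,0,0]]' && python3 -m inch '[[0.6,0,0,34,0,0,0],[0.6,0,0,30,0,0,0],[0.6,0,0,22,0,0,0],[0.6,0,0,12,0,0,0],[0.6,0,0,4,0,0,0]]' && python3 -m inch '[[0.6,0,0,0,0,0,0],[0.6,0,0,0,0,0,0],[0.6,0,0,0,0,0,0]]'
```

```text
clock: 43.83
tcp_pos: [0.5094, 0.1396, 0.2365]
tool_rot: [-0.001, 0.708, 0.707, -0.0]
contact_force: [1.4, -0.2, -1.1]
finger_gap: 0.062
clock: 44.25
tcp_pos: [0.4853, 0.2566, 0.1413]
tool_rot: [0.0, 0.706, 0.708, 0.002]
contact_force: [0.3, 0.1, -1.5]
finger_gap: 0.0621
clock: 44.67
tcp_pos: [0.4828, 0.2523, 0.0361]
tool_rot: [-0.001, 0.707, 0.707, -0.003]
contact_force: [-0.4, -0.3, -2.6]
finger_gap: 0.0619
clock: 44.92
tcp_pos: [0.4872, 0.2537, 0.0412]
tool_rot: [0.001, 0.707, 0.707, 0.002]
contact_force: [0.2, -0.5, -1.9]
finger_gap: 0.062
```

```bash
python3 -m inch '[[0.6,0,0,8,0,0,0],[0.6,0,0,9,0,0,0],[0.6,0,0,6,0,0,0],[0.6,0,0,3,0,0,0],[0.6,0,0,0,0,0,0]]' && python3 -m inch '[[0.6,0,0,1,0,0,0],[0.6,0,0,0,0,0,0],[0.6,0,0,0,0,0,0]]' && python3 -m inch '[[0.6,0,0,1,0,0,0],[0.6,0,0,0,0,0,0]]' && python3 -m inch '[[0.6,0,0,1,0,0,0],[0.6,0,0,0,0,0,0]]'
```

```text
clock: 45.33
tcp_pos: [0.4844, 0.2524, 0.0118]
tool_rot: [-0.0, 0.707, 0.707, -0.001]
contact_force: [-0.4, 0.0, -2.4]
finger_gap: 0.0623
clock: 45.58
tcp_pos: [0.4857, 0.253, 0.0123]
tool_rot: [0.0, 0.707, 0.707, 0.0]
contact_force: [0.1, -0.1, -1.3]
finger_gap: 0.062
clock: 45.75
tcp_pos: [0.4857, 0.253, 0.0113]
tool_rot: [0.0, 0.707, 0.707, 0.0]
contact_force: [-0.4, 0.2, -1.8]
finger_gap: 0.0621
clock: 45.92
tcp_pos: [0.4855, 0.2529, 0.0101]
tool_rot: [0.0, 0.707, 0.707, 0.0]
contact_force: [0.5, -0.2, -2.3]
finger_gap: 0.0619
```

```bash
python3 -m inch '[[0.6,0,0,0.7,0,0,0],[0.6,0,0,0,0,0,0]]' && python3 -m inch '[[0.6,0,0,0.6,0,0,0],[0.6,0,0,0,0,0,0]]' && python3 -m inch '[[0.6,0,0,0.6,0,0,0],[0.6,0,0,0,0,0,0]]'
```

```text
clock: 46.08
tcp_pos: [0.4854, 0.2529, 0.0094]
tool_rot: [-0.0, 0.707, 0.707, -0.0]
contact_force: [0.2, 0.3, -2.6]
finger_gap: 0.0621
clock: 46.25
tcp_pos: [0.4856, 0.2529, 0.009]
tool_rot: [0.0, 0.707, 0.707, -0.0]
contact_force: [-0.8, 0.3, -0.9]
finger_gap: 0.062
clock: 46.42
tcp_pos: [0.4856, 0.253, 0.009]
tool_rot: [-0.0, 0.707, 0.707, -0.0]
contact_force: [-2.7, -1.0, 4.1]
finger_gap: 0.062
```

```bash
python3 -m inch '[[0.85,0,0,-0.5,0,0,0],[1,0,0,0,0,0,0],[1,0,0,-3,0,0,0],[1,0,0,-4,0,0,0],[1,0,0,-1.8,0,0,0]]' && python3 -m inch '[[1,0,0,0,0,0,0],[1,0,0,0,0,0,0],[1,0,0,0,0,0,0]]';python3 - <<'E'
from h import *
b,c,st=shot("wrist");t=st["tcp_pos"]; print(t)
circ(b,c,t[0],t[1],.042,.033)
crop(b,120,140,400,310,3,"w33c.png")
b,c,st=shot("scene");crop(b,140,100,250,200,6,"sc12.png")
E
```

```text
clock: 46.83
tcp_pos: [0.486, 0.2532, 0.0183]
tool_rot: [0.0, 0.707, 0.707, 0.0]
contact_force: [-0.6, 0.0, 1.4]
finger_gap: 0.0879
clock: 47.08
tcp_pos: [0.4856, 0.253, 0.0177]
tool_rot: [0.0, 0.707, 0.707, 0.0]
contact_force: [0.4, -0.0, 0.1]
finger_gap: 0.0884
[0.48555591 0.25297625 0.01765223]
```

View pics/w33c.png

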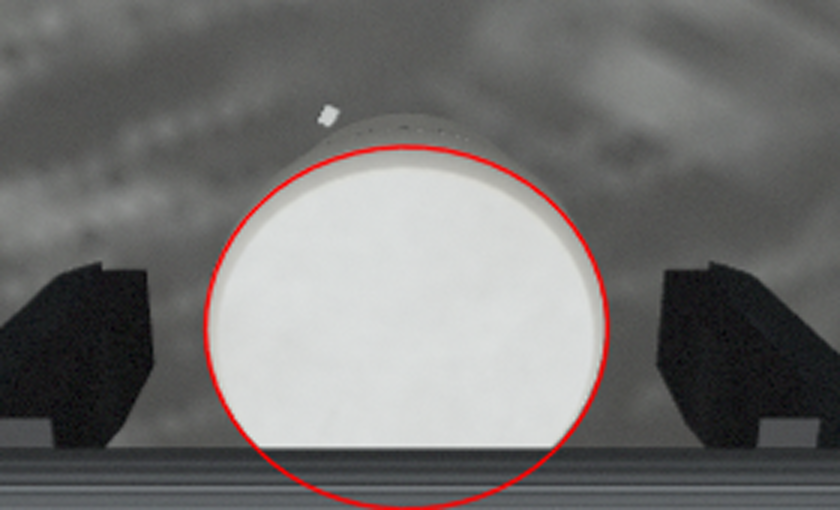

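View pics/sc12.png

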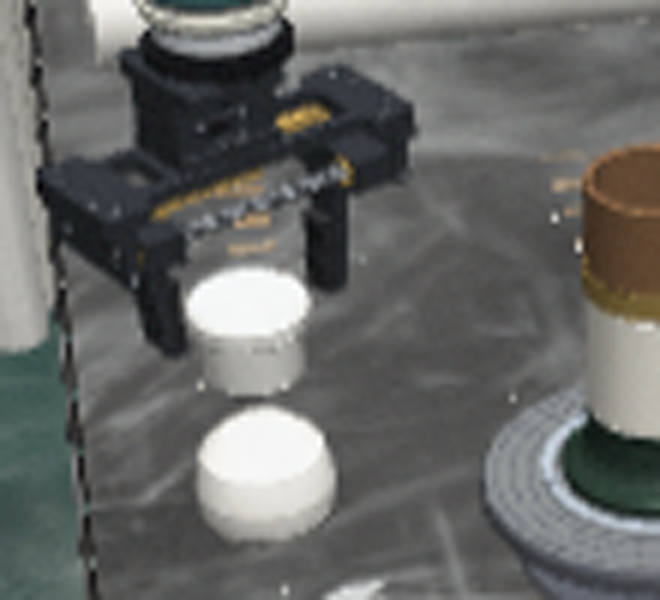

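```bash
python3 -m inch '[[0.9,0,0,0,0,0,0],[0.8,0,0,0,0,0,0],[0.72,0,0,0,0,0,0],[0.65,0,0,0,0,0,0],[0.6,0,0,0,0,0,0]]' 20 && python3 -m inch '[[0.6,0,0,0,0,0,0],[0.6,0,0,0,0,0,0],[0.6,0,0,0,0,0,0]]'
```

```text
clock: 47.6
tcp_pos: [0.4854, 0.2529, 0.0174]
tool_rot: [-0.0, 0.707, 0.707, -0.0]
contact_force: [0.3, -0.3, -1.4]
finger_gap: 0.0626
clock: 47.85
tcp_pos: [0.4854, 0.2529, 0.0174]
tool_rot: [-0.0, 0.707, 0.707, -0.0]
contact_force: [0.3, 0.3, -1.6]
finger_gap: 0.0624
```

```bash
python3 -m inch '[[0.6,0,0,-5,0,0,0],[0.6,0,0,-20,0,0,0],[0.6,0,0,-36,0,0,0],[0.6,0,0,-38,0,0,0],[0.6,0,0,-38,0,0,0]]' 30 && python3 -m inch '[[0.6,0,0,-38,0,0,0],[0.6,-8,2,-30,0,0,0],[0.6,-25,5,-14,0,0,0],[0.6,-35,7,-4,0,0,0],[0.6,-35,7,0,0,0,0]]' && python3 -m inch '[[0.6,-35,8,0,0,0,0],[0.6,-35,8,0,0,0,0],[0.6,-35,8,0,0,0,0],[0.6,-26,6,0,0,0,0],[0.6,-16,4,0,0,0,0]]' && python3 -m inch '[[0.6,-8,1,0,0,0,0],[0.6,-3,0,0,0,0,0],[0.6,0,0,0,0,0,0],[0.6,0,0,0,0,0,0],[0.6,0,0,0,0,0,0]]'
```

```text
clock: 48.27
tcp_pos: [0.4844, 0.2524, 0.1554]
tool_rot: [-0.0, 0.707, 0.707, -0.001]
contact_force: [0.9, 0.3, -2.8]
finger_gap: 0.062
clock: 48.68
tcp_pos: [0.5076, 0.1498, 0.2436]
tool_rot: [0.001, 0.706, 0.708, 0.002]
contact_force: [0.3, 1.0, -3.3]
finger_gap: 0.062
clock: 49.1
tcp_pos: [0.5404, 0.0, 0.2406]
tool_rot: [0.0, 0.708, 0.706, -0.0]
contact_force: [-0.3, -1.1, -2.7]
finger_gap: 0.0625
clock: 49.52
tcp_pos: [0.5412, -0.0069, 0.2405]
tool_rot: [-0.0, 0.707, 0.708, 0.0]
contact_force: [0.4, -0.5, -2.3]
finger_gap: 0.062
```

```bash
python3 - <<'E'
from h import *
b,c,st=shot("wrist");t=st["tcp_pos"]; print(t,st["tool_rot"])
x,y=.5415,-.008
circ(b,c,x,y,.204,.029);circ(b,c,x,y,.055,.045,(255,0,0));circ(b,c,x,y,.204,.033)
circ(b,c,t[0],t[1],t[2]-.0174+.042,.033,(255,0,255))
crop(b,120,100,400,310,3,"w34c.png")
E
```

```text
[ 0.54122684 -0.00689369  0.24051868] [-2.63371407e-04  7.06650958e-01  7.07562259e-01  6.34071793e-05]
```

View pics/w34c.png

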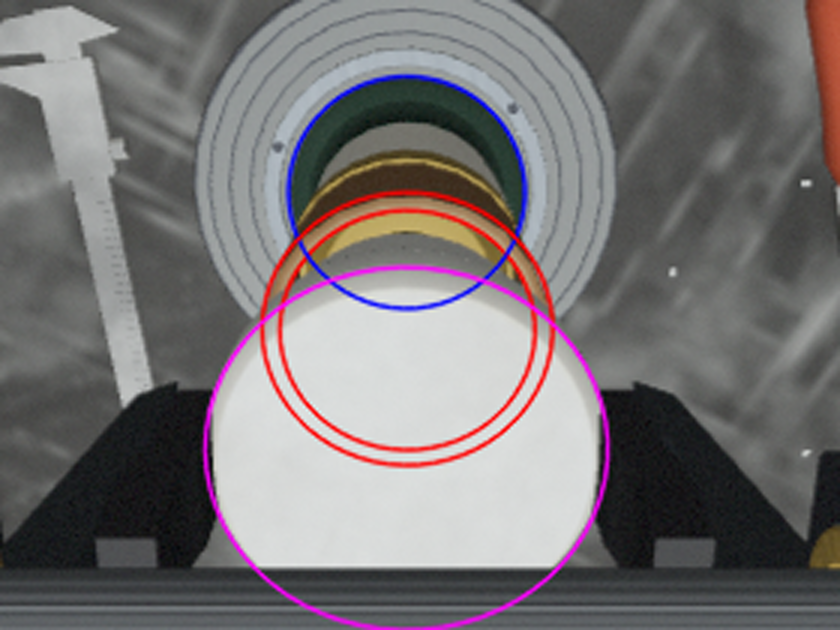

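```bash
python3 -m inch '[[0.6,-1,0.2,4,0,0,0],[0.6,0,0,6,0,0,0],[0.6,0,0,4,0,0,0],[0.6,0,0,0,0,0,0],[0.6,0,0,0,0,0,0]]' && python3 -m inch '[[0.6,0,0,2,0,0,0],[0.6,0,0,2,0,0,0],[0.6,0,0,2,0,0,0],[0.6,0,0,0,0,0,0],[0.6,0,0,0,0,0,0]]' && python3 -m inch '[[0.6,0,0,2,0,0,0],[0.6,0,0,2,0,0,0],[0.6,0,0,2,0,0,0],[0.6,0,0,0,0,0,0],[0.6,0,0,0,0,0,0]]' && python3 -m inch '[[0.6,0,0,2,0,0,0],[0.6,0,0,2,0,0,0],[0.6,0,0,2,0,0,0],[0.6,0,0,0,0,0,0],[0.6,0,0,0,0,0,0]]'
```

```text
clock: 49.98
tcp_pos: [0.5412, -0.0089, 0.2257]
tool_rot: [-0.001, 0.707, 0.707, -0.001]
contact_force: [1.0, -0.0, -2.7]
finger_gap: 0.0618
clock: 50.4
tcp_pos: [0.5416, -0.0091, 0.2204]
tool_rot: [-0.0, 0.707, 0.707, -0.0]
contact_force: [-0.7, 0.1, -1.6]
finger_gap: 0.0624
clock: 50.82
tcp_pos: [0.5416, -0.0091, 0.2143]
tool_rot: [-0.0, 0.707, 0.707, -0.0]
contact_force: [-1.6, 0.3, -1.9]
finger_gap: 0.0622
clock: 51.23
tcp_pos: [0.5415, -0.009, 0.2083]
tool_rot: [-0.0, 0.707, 0.707, -0.0]
contact_force: [0.1, 0.6, -2.3]
finger_gap: 0.0624
```

```bash
python3 -m inch '[[0.6,1,0,0,0,0,0],[0.6,0,0,2,0,0,0],[0.6,0,0,2,0,0,0],[0.6,0,0,2,0,0,0],[0.6,0,0,0,0,0,0]]' && python3 -m inch '[[0.6,0,0,2,0,0,0],[0.6,0,0,1,0,0,0],[0.6,0,0,0,0,0,0],[0.6,0,0,0,0,0,0]]' && python3 -m inch '[[0.6,0,0,1.5,0,0,0],[0.6,0,0,0,0,0,0],[0.6,0,0,0,0,0,0]]' && python3 -m inch '[[0.6,0,0,1.2,0,0,0],[0.6,0,0,0,0,0,0],[0.6,0,0,0,0,0,0]]'
```

```text
clock: 51.65
tcp_pos: [0.5413, -0.008, 0.2019]
tool_rot: [-0.0, 0.707, 0.707, -0.0]
contact_force: [0.6, 0.3, -1.7]
finger_gap: 0.0619
clock: 51.98
tcp_pos: [0.5416, -0.0081, 0.1995]
tool_rot: [-0.0, 0.707, 0.707, -0.0]
contact_force: [0.2, -0.3, -2.6]
finger_gap: 0.0622
clock: 52.23
tcp_pos: [0.5417, -0.0081, 0.198]
tool_rot: [-0.0, 0.707, 0.707, -0.0]
contact_force: [0.7, 0.3, -2.3]
finger_gap: 0.0622
clock: 52.48
tcp_pos: [0.5416, -0.0081, 0.1968]
tool_rot: [-0.0, 0.707, 0.707, -0.0]
contact_force: [-0.2, 0.6, -2.2]
finger_gap: 0.0624
```

```bash
python3 -m inch '[[0.6,0,0,0.8,0,0,0],[0.6,0,0,0,0,0,0]]' && python3 -m inch '[[0.6,0,0,0.8,0,0,0],[0.6,0,0,0,0,0,0]]' && python3 -m inch '[[0.6,0,0,0.7,0,0,0],[0.6,0,0,0,0,0,0]]'
```

```text
clock: 52.65
tcp_pos: [0.5417, -0.0081, 0.1959]
tool_rot: [-0.0, 0.707, 0.707, -0.0]
contact_force: [-0.1, -0.4, -2.4]
finger_gap: 0.0621
clock: 52.82
tcp_pos: [0.5416, -0.008, 0.1951]
tool_rot: [-0.0, 0.707, 0.707, -0.0]
contact_force: [-0.6, -0.7, -3.0]
finger_gap: 0.0624
clock: 52.98
tcp_pos: [0.5416, -0.0081, 0.1944]
tool_rot: [-0.0, 0.707, 0.707, -0.0]
contact_force: [0.8, 0.5, -1.9]
finger_gap: 0.0622
```

Past the earlier stop, so that had been the fingertips on the sleeve edge.

```bash
python3 -m inch '[[0.6,0,0,0.6,0,0,0],[0.6,0,0,0,0,0,0]]' && python3 -m inch '[[0.6,0,0,0.5,0,0,0],[0.6,0,0,0,0,0,0]]' && python3 -m inch '[[0.6,0,0,0.5,0,0,0],[0.6,0,0,0,0,0,0]]'
```

```text
clock: 53.15
tcp_pos: [0.5417, -0.008, 0.1939]
tool_rot: [-0.0, 0.707, 0.707, -0.0]
contact_force: [0.3, -0.2, -2.5]
finger_gap: 0.0623
clock: 53.32
tcp_pos: [0.5417, -0.008, 0.1934]
tool_rot: [-0.0, 0.707, 0.707, -0.0]
contact_force: [0.1, -0.3, -3.0]
finger_gap: 0.0622
clock: 53.48
tcp_pos: [0.5417, -0.0081, 0.1929]
tool_rot: [0.0, 0.707, 0.707, -0.0]
contact_force: [0.3, -0.1, -1.6]
finger_gap: 0.0623
```

```bash
python3 -m inch '[[0.6,0,0,0.5,0,0,0],[0.6,0,0,0,0,0,0]]' && python3 -m inch '[[0.6,0,0,0.5,0,0,0],[0.6,0,0,0,0,0,0]]'; python3 - <<'E'
from h import *
b,c,st=shot("side");crop(b,215,100,285,180,8,"side16.png")
b,c,st=shot("scene");crop(b,215,90,285,160,8,"sc13.png")
E
```

```text
clock: 53.65
tcp_pos: [0.5418, -0.0081, 0.1925]
tool_rot: [0.0, 0.707, 0.707, -0.0]
contact_force: [0.5, -0.8, -1.1]
finger_gap: 0.0619
clock: 53.82
tcp_pos: [0.5419, -0.0082, 0.1921]
tool_rot: [0.0, 0.707, 0.707, 0.0]
contact_force: [1.1, -0.9, -2.0]
finger_gap: 0.0623
```

View pics/side16.png

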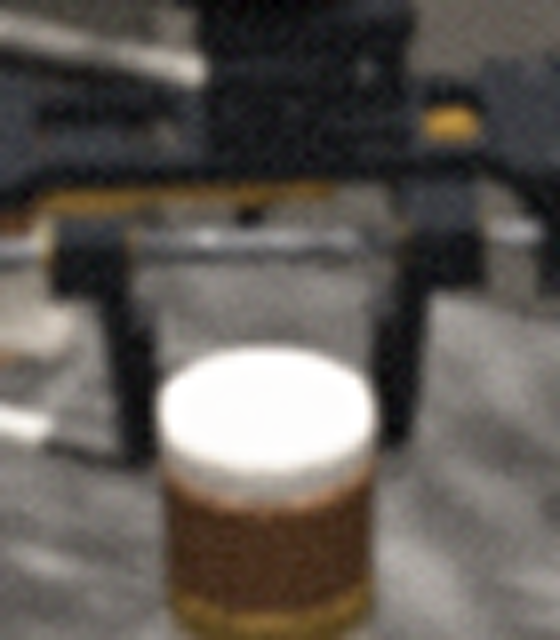

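View pics/sc13.png

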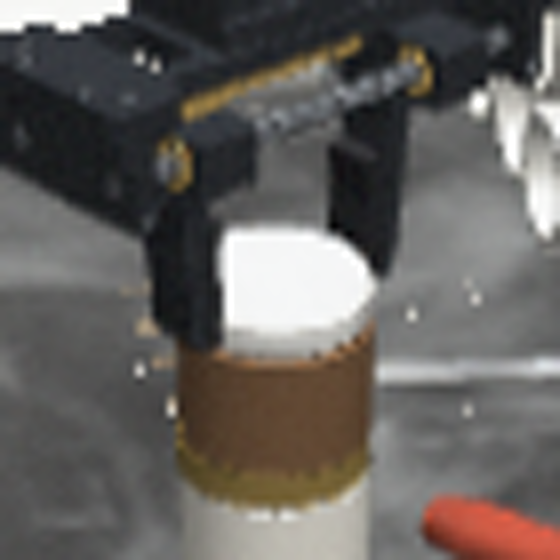

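```bash
python3 -m inch '[[0.6,0,0,0.5,0,0,0],[0.6,0,0,0,0,0,0]]' && python3 -m inch '[[0.6,0,0,0.5,0,0,0],[0.6,0,0,0,0,0,0]]'; python3 - <<'E'
from h import *
b,c,st=shot("wrist");t=st["tcp_pos"];print(t,st["contact_force"],st["torque"])
for zz,cl in ((.218,(0,0,255)),):circ(b,c,.5415,-.008,zz,.033,cl)
crop(b,120,100,400,310,3,"w35c.png")
E
```

```text
clock: 54.08
tcp_pos: [0.5419, -0.0082, 0.1918]
tool_rot: [0.0, 0.707, 0.707, 0.0]
contact_force: [-0.3, -0.3, -0.1]
finger_gap: 0.0624
clock: 54.25
tcp_pos: [0.542, -0.0082, 0.1915]
tool_rot: [0.0, 0.707, 0.707, 0.0]
contact_force: [-0.8, -1.4, 2.2]
finger_gap: 0.0619
[ 0.542      -0.00821538  0.19149288] [-0.82195732 -1.39317794  2.20260287] [-0.17724852  0.09602452 -0.02828797]
```

View pics/w35c.png

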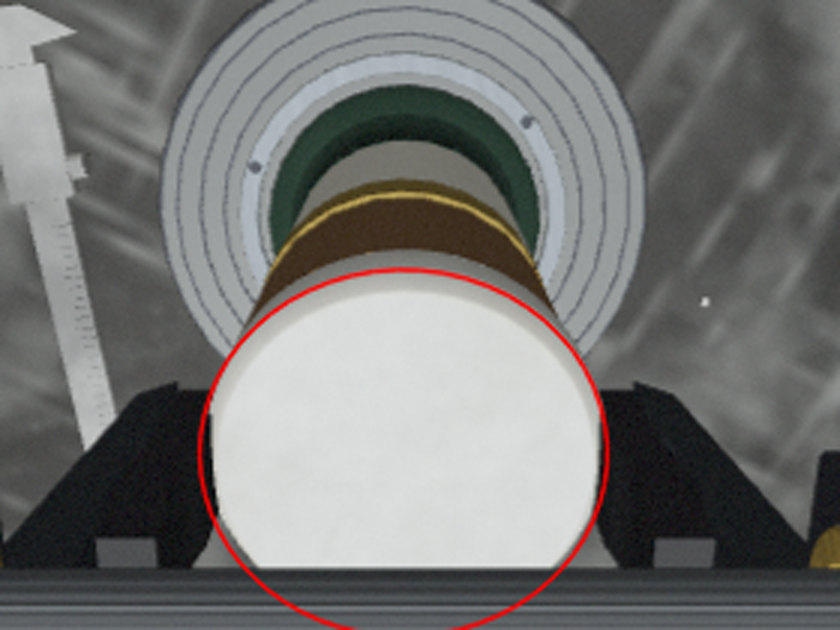

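```bash
python3 -m inch '[[0.6,0,0,0.5,0,0,0],[0.6,0,0,0,0,0,0]]' && python3 -m inch '[[0.6,0,0,0.5,0,0,0],[0.6,0,0,0,0,0,0]]'
```

```text
clock: 54.47
tcp_pos: [0.5421, -0.0082, 0.1912]
tool_rot: [0.0, 0.707, 0.707, 0.0]
contact_force: [-2.0, -1.6, 5.2]
finger_gap: 0.0625
clock: 54.63
tcp_pos: [0.5423, -0.0082, 0.1911]
tool_rot: [0.001, 0.707, 0.707, 0.0]
contact_force: [-1.3, -1.3, 6.6]
finger_gap: 0.0621
```

```bash
python3 -m inch '[[0.72,0,0,-0.5,0,0,0],[0.75,0,0,0,0,0,0],[0.8,0,0,0,0,0,0],[1,0,0,0,0,0,0],[1,0,0,0,0,0,0]]' && python3 -m inch '[[1,0,0,0,0,0,0],[1,0,0,-8,0,0,0],[1,0,0,-20,0,0,0],[1,0,0,-25,0,0,0],[1,0,0,-20,0,0,0]]' && python3 -m inch '[[1,0,0,-10,0,0,0],[1,0,0,0,0,0,0],[1,0,0,0,0,0,0],[1,0,0,0,0,0,0]]';python3 - <<'E'
from h import *
b,c,st=shot("wrist");t=st["tcp_pos"];print(t,st["contact_force"])
circ(b,c,.5415,-.008,.218,.033,(0,0,255));circ(b,c,.5415,-.008,.055,.045,(255,0,0))
crop(b,130,90,380,300,3,"w36c.png")
for n,bx in (("side",(205,80,295,230)),("scene",(200,70,300,215))):
    b,c,st=shot(n)
    o=b.copy()
    circ(b,c,.5415,-.008,.218,.033,(0,0,255));circ(b,c,.5415,-.008,.204,.033,(0,255,0))
    x0,y0,x1,y1=bx
    d=np.hstack([o[y0:y1,x0:x1],b[y0:y1,x0:x1]]);cv2.imwrite(f"pics/fin_{n}.png",cv2.resize(d,None,fx=4,fy=4,interpolation=cv2.INTER_CUBIC))
E
```

```text
clock: 55.05
tcp_pos: [0.5414, -0.0078, 0.1898]
tool_rot: [-0.0, 0.707, 0.707, -0.0]
contact_force: [-0.1, -0.9, 0.2]
finger_gap: 0.0823
clock: 55.47
tcp_pos: [0.5418, -0.008, 0.2652]
tool_rot: [0.0, 0.707, 0.707, 0.0]
contact_force: [0.2, 0.1, 0.8]
finger_gap: 0.0884
clock: 55.8
tcp_pos: [0.5409, -0.008, 0.2721]
tool_rot: [-0.001, 0.707, 0.707, -0.001]
contact_force: [0.4, 0.5, 0.8]
finger_gap: 0.0885
[ 0.54093772 -0.00798843  0.27206427] [0.44744338 0.48372353 0.84086751]
```

View pics/w36c.png

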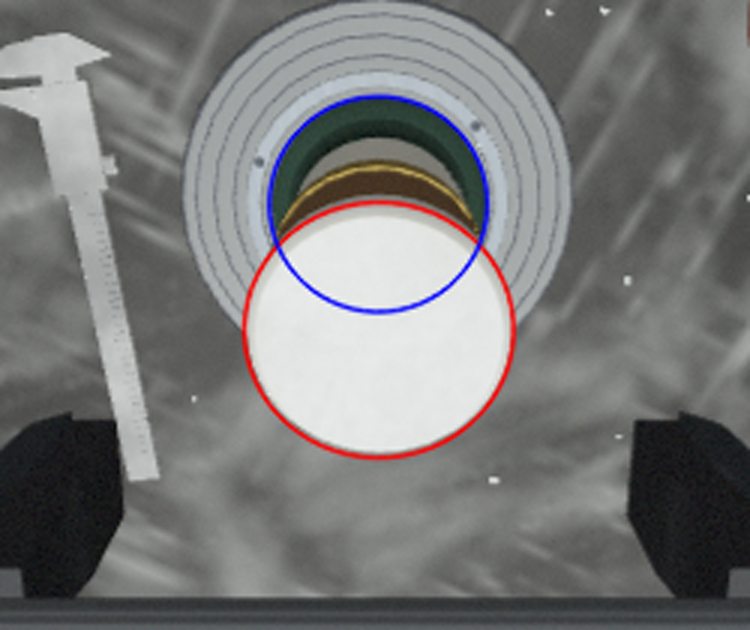

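View pics/fin_side.png

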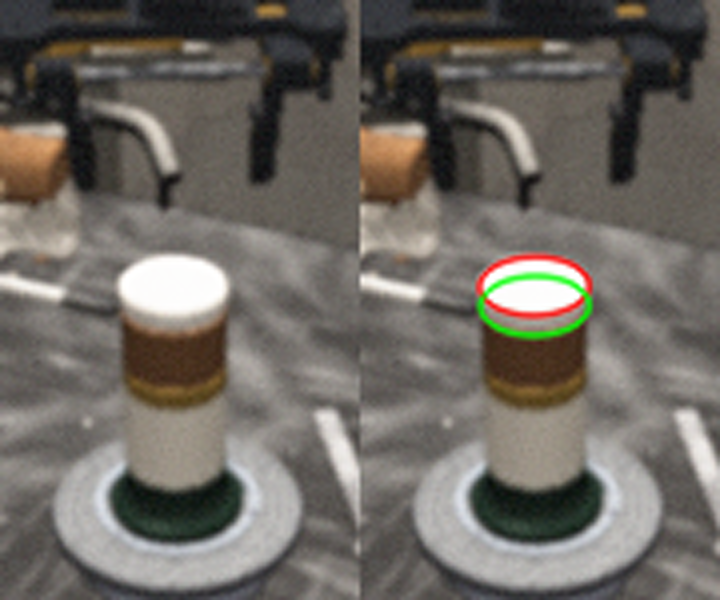

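View pics/fin_scene.png

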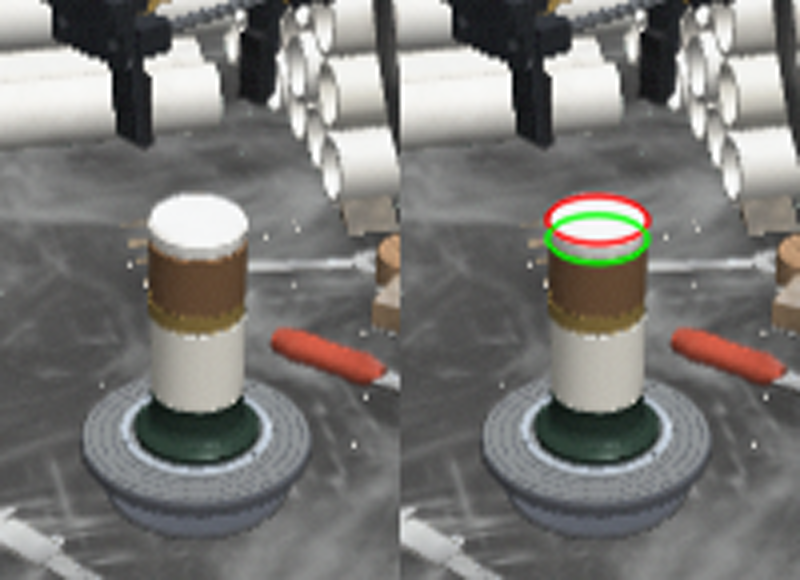

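```bash
python3 -m inch '[[1,0,0,-10,0,0,0],[1,0,0,0,0,0,0],[1,0,0,0,0,0,0]]'; python3 - <<'E'
from h import *
b,c,st=shot("scene");crop(b,150,90,310,220,4,"end.png")
E
```

```text
clock: 56.2
tcp_pos: [0.5422, -0.0081, 0.2843]
tool_rot: [0.001, 0.707, 0.707, 0.0]
contact_force: [-0.1, 0.7, 0.0]
finger_gap: 0.0878
```

View pics/end.png

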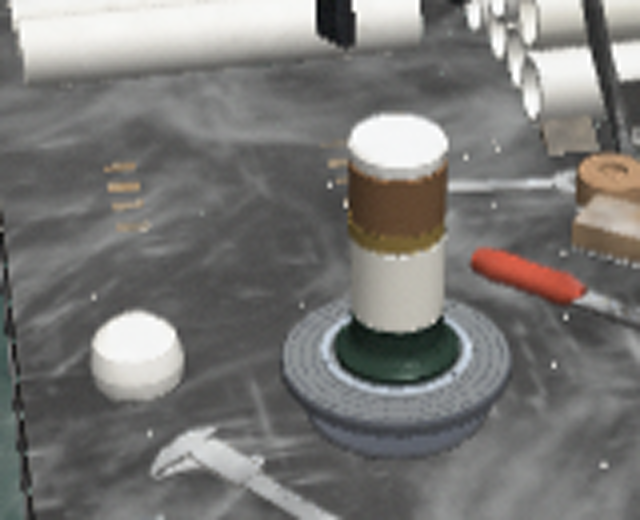

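The column stands complete and upright at (398, 110–400), and the cap stands untouched at (137, 355).

```bash
python3 -c "
from rig import *
print(close_job())"
```

```text
the job is handed in; nothing more can be done
None
```

The lamp column is built in the order asked: foot in the ring, tall white sleeve, brass collar, honey-brown sleeve, flat-headed plug. I handed it in at about 56 s of the 128 s. The domed cap was not touched.

**Last checks:**
- **Position:** the scene, side and wrist pictures show the column straight and centred. Circles drawn at the expected seat heights match.
- **Seating:** the foot, both sleeves and the collar touched down within about 0.3 mm of the computed heights.
- **Force:** no reading passed about 7 N.

**What went wrong or disagreed:**
- **Fingertips:** in the pictures they sit about 25 mm further back than `tcp_to_tips` says. My first grasp on the foot closed on nothing, so I used the measured value from then on.
- **Plug, first try:** on the first insertion the fingertips appear to have landed on the honey sleeve's edge, at up to 7 N, about 3 mm before the plug was home. I took the plug back to the table, gripped it higher and set it again.
- **Plug, second try:** contact came about 1.5–2 mm lower than computed, probably because the plug sat slightly off in the grip. The gripper also read 62 mm across the head, not 66, which I did not explain. In the last pictures the plug's rim is at the height expected for fully seated.

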